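# Fetch the car from behind the display toys

## Task

The customer is buying the green toy car at the back of the white display stand. First clear all three toys around it (red rocket, blue robot, yellow guard) onto the grey mat, standing upright; only then take the car out and set it on its wheels inside the pink gift box, and after that stand each toy back with its whole base on the display disc of its own colour. Do not knock any toy over, and leave the snow globe where it is.

Things in the scene. Friction and masses are not known exactly. Their poses are not given: they have to be found in the camera images.
- rocket: Red toy rocket, pointed nose, 125 mm tall, upright: round body 40 mm across from 45 to 88 mm above its origin; three white fins below 42 mm, reaching 28 mm from the axis. Round base 46 mm across, 6 mm thick; origin at the centre of the base's underside, z up. About 0.12 kg.
- robot: Blue toy robot, 118 mm tall, upright, face to -x: torso 34 mm deep (x), 40 mm wide (y), 37 to 87 mm above its origin, plain in front and behind (grip it there, along x); grey arms on the y sides, 56 mm over both. Head 26 by 30 mm, thin antenna. Round base 46 mm across, 6 mm thick; origin at the centre of the base's underside, z up. About 0.12 kg.
- guard: Yellow toy guard, black belt, pink face and black cap, 120 mm tall, upright: round body 40 mm across from 6 to 78 mm above its origin; head and cap 31 to 35 mm across. Round base 46 mm across, 6 mm thick; origin at the centre of the base's underside, z up. About 0.12 kg.
- car: Green toy car, wheels do not roll, 72 mm long (x, bonnet to -x), 34 mm wide (y), 40 mm tall; straight sides 10 to 28 mm above its origin, cabin 30 mm wide. Origin midway between the wheels, at ground level. 0.08 kg. It stands at the back of the stand, a toy left, right and in front of it, each 80 to 105 mm from it; a rail 42 mm above the counter runs along the stand's back edge, 57 mm behind it.
- pad_red: Red disc, 76 mm across, 3 mm thick, fixed flat on the white display stand (12 mm high, 230 mm deep, 280 mm wide); home of the rocket, which stands on it at the start, with some 15 mm of the disc showing all round. Origin: centre of the underside, 12 mm above the counter (the disc's top is at 15 mm). x points along the stand's depth, away from the robot; y along its width.
- pad_blue: Blue disc, 76 mm across, 3 mm thick, fixed flat on the white display stand (12 mm high, 230 mm deep, 280 mm wide); home of the robot, which stands on it at the start, with some 15 mm of the disc showing all round. Origin: centre of the underside, 12 mm above the counter (the disc's top is at 15 mm). x points along the stand's depth, away from the robot; y along its width.
- pad_yellow: Yellow disc, 76 mm across, 3 mm thick, fixed flat on the white display stand (12 mm high, 230 mm deep, 280 mm wide); home of the guard, which stands on it at the start, with some 15 mm of the disc showing all round. Origin: centre of the underside, 12 mm above the counter (the disc's top is at 15 mm). x points along the stand's depth, away from the robot; y along its width.
- mat: Flat dark grey mat fixed on the counter to one side of the display stand, 290 mm (its x) by 150 mm (its y), 4 mm thick: the side area for the three toys. Origin: centre of the underside, on the counter.
- giftbox: Open pink gift box fixed on the counter on the other side of the display stand, 180 mm (its x) by 150 mm (its y), 35 mm tall, walls and floor 4 mm thick. Origin: centre of the underside, on the counter.
- globe: Snow globe on a dark wooden foot, 44 mm across, 55 mm tall, loose on a front corner of the display stand; to be left alone. (A purple tub, 44 mm across and 45 mm tall, stands on the other front corner.) Origin: centre of the underside.

How it is judged:
On the way, in this order (a step that is already met when the one before it is completed fails the run):
1. all three toys stand released on the grey mat (x of rocket in the frame of mat between -0.145 and 0.145 m and y of rocket in the frame of mat between -0.075 and 0.075 m and z of rocket in the frame of mat between 0 and 0.01 m and angle between each of rocket, robot, guard's own z axis and vertical below 0.12 rad and linear speed of each of rocket, robot, guard below 0.03 m/s and angular speed of each of rocket, robot, guard below 0.3 rad/s and contact force between each of rocket, robot, guard and the fingers below 0.1 N and x of robot in the frame of mat between -0.145 and 0.145 m and y of robot in the frame of mat between -0.075 and 0.075 m and z of robot in the frame of mat between 0 and 0.01 m and x of guard in the frame of mat between -0.145 and 0.145 m and y of guard in the frame of mat between -0.075 and 0.075 m and z of guard in the frame of mat between 0 and 0.01 m), for 0.2 s.
2. the car stands released on its wheels in the pink box, the three toys still waiting on the mat (all of step 1 and x of car in the frame of giftbox between -0.07 and 0.07 m and y of car in the frame of giftbox between -0.06 and 0.06 m and z of car in the frame of giftbox between -0.001 and 0.012 m and angle between car's own z axis and vertical below 0.12 rad and linear speed of car below 0.03 m/s and angular speed of car below 0.3 rad/s and contact force between car and the fingers below 0.1 N), for 0.2 s.
At the end, for the whole second after the job is handed in: The car stands on its wheels (within about 7 degrees) on the pink box's floor, inside its walls; rocket, robot and guard stand upright (within about 7 degrees) on the red, blue and yellow disc in turn, each base wholly on its disc (centres within 15 mm); everything is released and at rest (x of car in the frame of giftbox between -0.07 and 0.07 m and y of car in the frame of giftbox between -0.06 and 0.06 m and z of car in the frame of giftbox between -0.001 and 0.012 m and angle between each of car, rocket, robot, guard's own z axis and vertical below 0.12 rad and linear speed of each of car, rocket, robot, guard below 0.03 m/s and angular speed of each of car, rocket, robot, guard below 0.3 rad/s and contact force between each of car, rocket, robot, guard and the fingers below 0.1 N and horizontal distance between rocket and pad_red below 0.015 m and z of rocket in the frame of pad_red between -0.001 and 0.008 m and horizontal distance between robot and pad_blue below 0.015 m and z of robot in the frame of pad_blue between -0.001 and 0.008 m and horizontal distance between guard and pad_yellow below 0.015 m and z of guard in the frame of pad_yellow between -0.001 and 0.008 m); the robot touches nothing.
It fails at once if a toy, the car or the snow globe is knocked over (angle between any of rocket, robot, guard, car, globe's own z axis and vertical above 0.8 rad).
It fails at once if the snow globe is shifted by more than 15 mm (distance of globe from where it was at the start of the episode above 0.015 m).
It also fails if it takes over 150 s, if anything falls off the work surface, if the arm or the gripper's body presses on something with over 40 N, if the wrist force passes 120 N, or if a joint passes its speed limit or range.

## Robot

A 7-joint arm with a two-finger parallel gripper is mounted at the origin on the work surface. World frame = base frame: x ahead of the robot, y to its left, z up, the work surface at z = 0. Lengths are in m, angles in rad, forces in N, time in s.
With the tool pointing down it reaches from about 0.425 to 1.025 m from the base axis. Payload 9.4 kg.
Tool frame: the origin (TCP) lies midway between the tips of the shut fingers; the grasp point (between the pads) lies 19 mm behind it; z points along the fingers, x is the direction in which the jaws open and shut, and the axes are right-handed (so a half turn about z gives the same grasp; the last joint's range is limited). The gripper opens to 93 mm and grips with 3 to 60 N. Pads are 15 mm wide; open, the fingers measure 128 mm over their backs; the gripper's body (75 mm by 188 mm) begins 65 mm behind the grasp point.
Start: joints at [1.224, 0.599, -0.003, 1.599, 0.002, 0.943, -0.08], TCP at [0.193, -0.699, 0.219] pointing down, gripper open.
Joint ranges: [-2.57, 2.57], [-0.35, 1.97], [-1.29, 1.29], [0.11, 2.56], [-1.05, 4.19], [0.11, 1.86], [-2.63, 2.63]. Speed limits (rad/s): [2.22, 2.22, 3.01, 3.01, 3.14, 3.14, 3.14].

## Interface

Orientations are given as a unit quaternion [x, y, z, w].
In Python, from cell import manip gives the robot as it stands.
- The arm moves only by the shell command python3 -m handwheel 'ROWS' [FORCE]. ROWS is a JSON object of lists of equal length, an entry for each row: "gripper": the finger opening in m, from 0 to 0.093; "linear": the shift along the tool's x, y, z in m, a list of three; "angular": the turn, a rotation vector about the tool's x, y, z in degrees, a list of three. In form: {"gripper": [gripper, ...], "linear": [[tx, ty, tz], ...], "angular": [[wx, wy, wz], ...]}. A call has 1 to 20 rows; each row shifts and turns the pose as measured when the row begins, along the tool's axes as they then stand; what a row does not reach is not made up. A row lasts 1/10 s, in which the tool goes at most 50 mm and 8.59 degrees, less where a joint would pass 70% of its speed; a pose out of reach is approached as far as the arm can. A call is refused whole if a number of a shift passes 0.05 or a number of a turn 8.59, either way. A call with a gripper value outside its range is refused whole. The fingers move at their own pace and stop on an object; FORCE is the grip in N (left out, the last holds). Time passes only in rows, so rows that do not move let the fingers close. It gives the time, the measured TCP pose, the force and the opening at its end, in the units of the state.
- manip.read_state(): the state, without advancing time (a new reading comes with each control period).
- manip.capture(name): name is "scene" or "side" or "wrist"; returns the picture (400x640x3 uint8, red, green, blue); there is no depth.
- manip.camera_params(name): a dict with "K" (3x3 intrinsics, pixels), "R" (3x3) and "t" (3): a world point X has camera coordinates R X + t. Camera axes: x right, y down, z forward; pixel columns grow to the right and rows downward; lengths in m; the calibration is good to about 2 mm. A picture is of the moment at which its call begins: read the wrist's pose just before it. camera_params takes no time and is no camera call; for the wrist camera it gives the pose at the moment of the call.
- manip.sign_off(): hands the job in, once; it reports no verdict.
The state is a dict: "t": time; "joint_positions": joint angles; "qd": joint speeds; "tau": joint torques, N m; "tcp_pos": TCP position; "eef_rot": TCP orientation; "ft_force": force on the tool from outside, world axes, zero at the start; "ft_torque": the same for the moment, N m; "grip_width": opening from 0.0 (shut) to 1.0 (fully open).
Only numpy, scipy, OpenCV 4.12 (cv2) and the standard library are available. Lean on these libraries where they do the work, as an engineer would, in place of code of your own. Each camera call takes 0.05 s, during which the arm holds its last target.

## Working session

There is one attempt and no reset: what is moved stays moved. The work goes in short steps, Python scripts to look and compute and a shell command to move; the robot and the scene stay as the last step left them, time stands still between calls to the robot, and variables do not carry over. Pictures are saved under pics/ and viewed, and the job is handed in when it is done.

```bash
ls; mkdir -p pics; python3 - <<'E'
from cell import manip
import cv2
s=manip.read_state(); print(s)
for n in ["scene","side","wrist"]:
    p=manip.camera_params(n); print(n,p)
    im=manip.capture(n); cv2.imwrite(f"pics/{n}0.png",im[:,:,::-1])
E
```

```text
pics
{'t': 0.0, 'joint_positions': array([ 1.22429607,  0.60009107, -0.00256755,  1.60016462,  0.00181   ,
        0.94289065, -0.0798139 ]), 'qd': array([ 0.00033225, -0.0003233 , -0.00015337, -0.00016493, -0.00059263,
        0.00073967, -0.00021137]), 'tau': array([-7.20615244e-04, -7.65061712e+01,  1.49736252e+00, -2.52346426e+01,
       -5.24068193e-02,  1.69801363e-02,  1.39630160e-04]), 'tcp_pos': array([ 0.19309862, -0.69828516,  0.21777182]), 'eef_rot': array([ 7.95803438e-01, -6.05554528e-01, -6.56337639e-04, -4.13469215e-04]), 'ft_force': array([ 0.09806927, -0.30252715,  0.21789663]), 'ft_torque': array([ 0.00099605, -0.02985231,  0.01916741]), 'grip_width': 1.0014761898424624}
scene {'K': array([[446.78897826,   0.        , 320.85420431],
       [  0.        , 446.78897826, 194.3044262 ],
       [  0.        ,   0.        ,   1.        ]]), 'R': array([[ 0.53813443,  0.84282976,  0.00702439],
       [ 0.65587849, -0.41350539, -0.63153519],
       [-0.52937203,  0.34445797, -0.77531539]]), 't': array([-0.31749122, -0.35832754,  1.56182418])}
side {'K': array([[444.50556272,   0.        , 318.12316488],
       [  0.        , 444.50556272, 202.14077432],
       [  0.        ,   0.        ,   1.        ]]), 'R': array([[-0.76234704, -0.6468307 ,  0.02090562],
       [-0.40846062,  0.45584819, -0.79079855],
       [ 0.50198299, -0.61140206, -0.61171938]]), 't': array([0.46885492, 0.26986303, 0.72650395])}
wrist {'K': array([[278.32225285,   0.        , 319.1805753 ],
       [  0.        , 278.32225285, 197.88234953],
       [  0.        ,   0.        ,   1.        ]]), 'R': array([[ 2.65796137e-01, -9.64029167e-01, -4.23793586e-04],
       [-9.21132602e-01, -2.54098590e-01,  2.94870541e-01],
       [-2.84371487e-01, -7.79850806e-02, -9.55537118e-01]]), 't': array([-0.72474823, -0.03370143,  0.39158779])}
```

View pics/scene0.png

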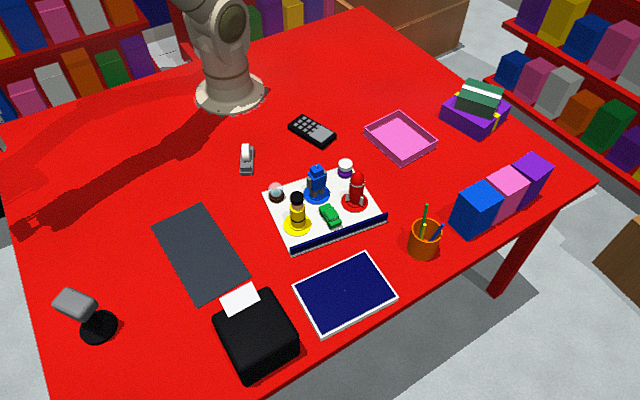

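View pics/side0.png

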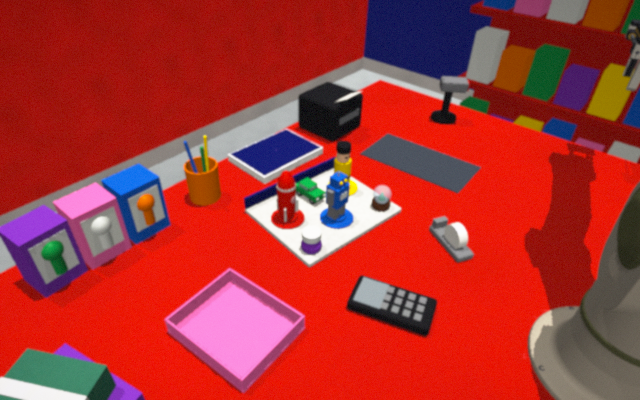

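View pics/wrist0.png

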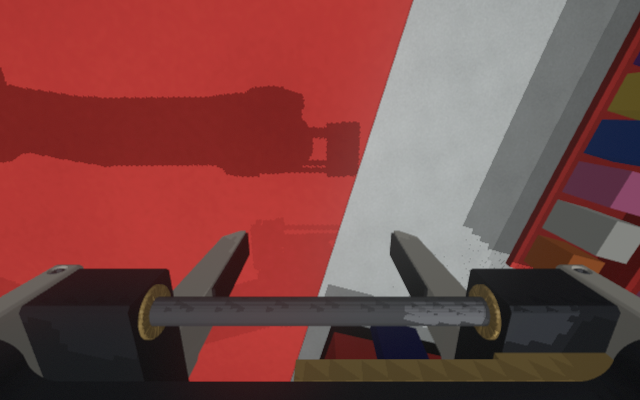

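```bash
python3 - <<'E'
import cv2
a=cv2.imread("pics/scene0.png");b=cv2.imread("pics/side0.png")
cv2.imwrite("pics/z1.png",cv2.resize(a[150:260,250:400],None,fx=5,fy=5,interpolation=cv2.INTER_CUBIC))
cv2.imwrite("pics/z2.png",cv2.resize(b[130:270,235:415],None,fx=4.2,fy=4.2,interpolation=cv2.INTER_CUBIC))
E
cat > h.py <<'E'
import numpy as np, cv2, json
from scipy.spatial.transform import Rotation as Ro
def ray(P,u,v):
    K,R,t=[np.array(P[k]) for k in "KRt"]
    return -R.T@t, R.T@np.linalg.inv(K)@np.array([u,v,1.])
def plane(P,u,v,z):
    c,d=ray(P,u,v); return (c+d*(z-c[2])/d[2])[:2]
def proj(P,X):
    K,R,t=[np.array(P[k]) for k in "KRt"]
    q=K@(R@np.array(X)+t); return q[:2]/q[2]
def tri(P1,p1,P2,p2):
    c1,d1=ray(P1,*p1);c2,d2=ray(P2,*p2)
    A=np.stack([d1,-d2],1);s=np.linalg.lstsq(A,c2-c1,rcond=None)[0]
    a=c1+d1*s[0];b=c2+d2*s[1];return (a+b)/2,np.linalg.norm(a-b)
def yaw(q):
    R=Ro.from_quat(q).as_matrix(); return R
E
```

```text
(no output)
```

View pics/z1.png

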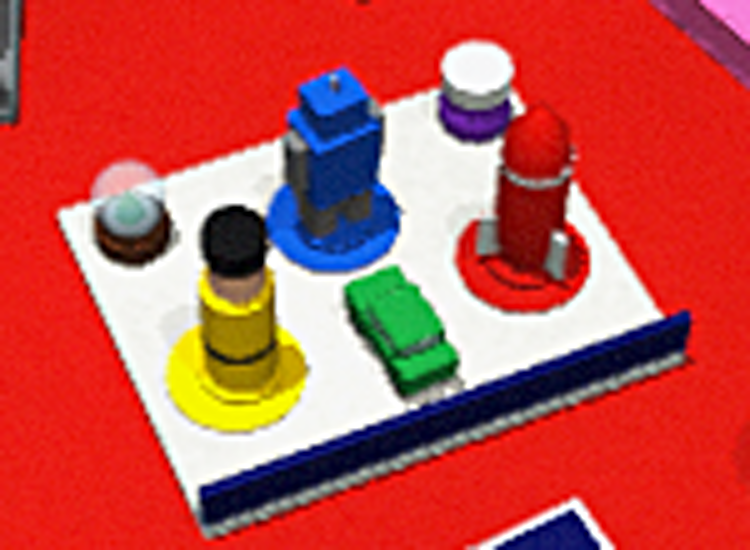

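View pics/z2.png

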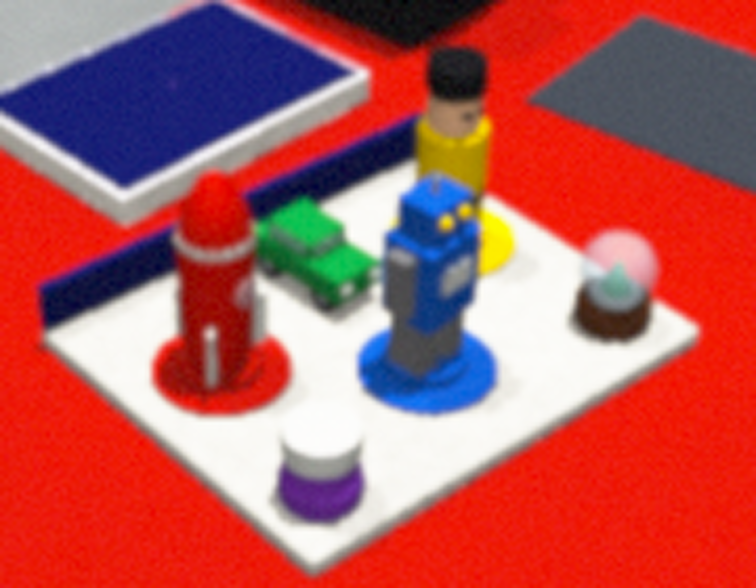

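```bash
cat > m1.py <<'E'
from h import *
from cell import manip
from scipy.optimize import least_squares
S=manip.camera_params("scene");D=manip.camera_params("side")
z1=lambda u,v:(250+(u+.5)/5-.5,150+(v+.5)/5-.5)
z2=lambda u,v:(235+(u+.5)/4.2-.5,130+(v+.5)/4.2-.5)
def circ(P,pts,z,r):
    q=np.array([plane(P,*p,z) for p in pts])
    f=lambda c:np.hypot(*(q-c).T)-r
    s=least_squares(f,q.mean(0));return s.x,np.abs(s.fun).max()
pr=print
pr("yel",circ(S,[z1(*p) for p in [(167,380),(307,370),(237,430),(185,410),(290,410)]],.015,.038))
pr("red",circ(S,[z1(*p) for p in [(457,262),(591,258),(523,311),(475,290),(575,290)]],.015,.038),circ(D,[z2(*p) for p in [(152,370),(292,370),(220,414),(170,395),(275,395)]],.015,.038))
pr("blu",circ(S,[z1(*p) for p in [(268,225),(402,222),(335,271),(285,250),(385,250)]],.015,.038),circ(D,[z2(*p) for p in [(358,368),(497,372),(427,412),(375,392),(480,395)]],.015,.038))
pr("stand FL",plane(S,*z1(60,210),.012),plane(D,*z2(699,332),.012))
pr("FR",plane(D,*z2(313,562),.012), "BR",plane(D,*z2(42,340),.012))
pr("BLbottom",plane(S,*z1(205,535),0),"BRb",plane(S,*z1(688,360),0))
pr("car c",plane(S,*z1(408,315),.04))
pr("car",tri(S,z1(395,307),D,z2(302,225)))
pr("rocket tip",tri(S,z1(540,108),D,z2(215,172)))
pr("antenna",tri(S,z1(335,80),D,z2(435,178)))
pr("guardtop",tri(S,z1(237,228),D,z2(457,62)))
pr("globe foot",plane(S,*z1(133,240),.02),plane(D,*z2(612,315),.02))
pr("tub top",plane(S,*z1(478,70),.057),plane(D,*z2(320,435),.057))
pr("mat S",[plane(S,*p,.004).round(3) for p in [(151,235),(205,202),(251,272),(201,306)]])
pr("mat D",[plane(D,*p,.004).round(3) for p in [(391,136),(480,166),(458,189),(361,154)]])
pr("box S",[plane(S,*p,.035).round(3) for p in [(363,137),(398,110),(438,144),(404,165)]])
pr("box D",[plane(D,*p,.035).round(3) for p in [(166,325),(231,269),(305,322),(243,386)]])
E
python3 m1.py
```

```text
yel (array([ 0.62009809, -0.09437071]), np.float64(0.0010102588923632388))
red (array([0.63710086, 0.0796888 ]), np.float64(0.0013816228750471587)) (array([0.63926367, 0.07683722]), np.float64(0.0017609756406469779))
blu (array([0.55803991, 0.00598476]), np.float64(0.0012772391928165955)) (array([0.55891449, 0.00355841]), np.float64(0.0015444431799649522))
stand FL [ 0.46948158 -0.12174896] [ 0.46620956 -0.12037054]
FR [0.50959156 0.15218449] BR [0.72902036 0.12404349]
BLbottom [ 0.69075569 -0.15612188] BRb [0.73563839 0.1208996 ]
car c [ 0.65338936 -0.00834045]
car (array([ 0.65618175, -0.01285816,  0.05143875]), np.float64(0.009987643827559404))
rocket tip (array([0.63929371, 0.07879137, 0.13858368]), np.float64(0.00019663255052349005))
antenna (array([0.5616501 , 0.00330632, 0.13229564]), np.float64(0.0009609135731315334))
guardtop (array([ 0.62108783, -0.09109882,  0.13407335]), np.float64(0.0010457112104640147))
globe foot [ 0.5164315  -0.10006403] [ 0.50547654 -0.09185012]
tub top [0.53976097 0.11377043] [0.53340561 0.12055546]
mat S [array([ 0.44 , -0.435]), array([ 0.412, -0.27 ]), array([ 0.679, -0.262]), array([ 0.697, -0.403])]
mat D [array([ 0.678, -0.406]), array([ 0.41, -0.43]), array([ 0.406, -0.293]), array([ 0.684, -0.264])]
box S [array([0.46 , 0.236]), array([0.418, 0.407]), array([0.606, 0.411]), array([0.619, 0.268])]
box D [array([0.579, 0.431]), array([0.595, 0.277]), array([0.411, 0.276]), array([0.403, 0.42 ])]
```

```bash
python3 -m handwheel '{"gripper":[0.093,0.093,0.093,0.093,0.093,0.093,0.093,0.093,0.093,0.093,0.093,0.093,0.093,0.093,0.093,0.093,0.093,0.093],"linear":[[-0.032,-0.030,-0.007],[-0.032,-0.030,-0.007],[-0.032,-0.030,-0.007],[-0.032,-0.030,-0.007],[-0.032,-0.030,-0.007],[-0.032,-0.030,-0.007],[-0.032,-0.030,-0.007],[-0.032,-0.030,-0.007],[-0.032,-0.030,-0.007],[-0.032,-0.030,-0.007],[-0.032,-0.030,-0.007],[-0.032,-0.030,-0.007],[-0.032,-0.030,-0.007],[-0.032,-0.030,-0.007],[-0.032,-0.030,-0.007],[-0.032,-0.030,-0.007],[-0.032,-0.030,-0.007],[-0.032,-0.030,-0.007]],"angular":[[0,0,0],[0,0,0],[0,0,0],[0,0,0],[0,0,0],[0,0,0],[0,0,0],[0,0,0],[0,0,0],[0,0,0],[0,0,0],[0,0,0],[0,0,0],[0,0,0],[0,0,0],[0,0,0],[0,0,0],[0,0,0]]}' 30
python3 -m handwheel '{"gripper":[0.093,0.093,0.093,0.093,0.093,0.093,0.093,0.093,0.093,0.093],"linear":[[0,0,0],[0,0,0],[0,0,0],[0,0,0],[0,0,0],[0,0,0],[0,0,0],[0,0,0],[0,0,0],[0,0,0]],"angular":[[0,0,-8.25],[0,0,-8.25],[0,0,-8.25],[0,0,-8.25],[0,0,-8.25],[0,0,-8.25],[0,0,-8.25],[0,0,-8.25],[0,0,0],[0,0,0]]}'
cat > st.py <<'E'
from h import *
from cell import manip
s=manip.read_state();R=Ro.from_quat(s["eef_rot"]).as_matrix()
print("t",round(float(s["t"]),2),"p",s["tcp_pos"].round(4),"yaw",round(float(np.degrees(np.arctan2(R[1,0],R[0,0]))),2),"tilt",R[:2,2].round(4),"F",s["ft_force"].round(1),"w",round(float(s["grip_width"])*.093,4),"q",s["joint_positions"].round(2))
import sys
def to(x,y,z):
    print("to",(x,y,z),"tool d",(R.T@(np.array([x,y,z])-s["tcp_pos"])).round(4))
a=[float(v) for v in sys.argv[1:]]
for i in range(0,len(a),3): to(*a[i:i+3])
E
python3 st.py; python3 -c "
from cell import manip
import cv2
P=manip.camera_params('wrist');print(-P['R'].T@P['t'])
cv2.imwrite('pics/w1.png',manip.capture('wrist')[:,:,::-1])"
```

```text
t: 1.95
tcp_pos: [0.5694, 0.0221, 0.345]
eef_rot: [0.792, -0.61, -0.002, 0.001]
ft_force: [-0.1, -1.0, 0.7]
grip_width: 0.999
t: 2.95
tcp_pos: [0.5706, 0.0321, 0.3435]
eef_rot: [0.998, -0.057, -0.004, -0.002]
ft_force: [0.3, -1.0, 0.9]
grip_width: 1.0
t 2.95 p [0.5706 0.0321 0.3435] yaw -6.55 tilt [-0.0068  0.0052] F [ 0.3 -1.   0.9] w 0.093 q [ 0.22  0.33 -0.5   1.78  0.17  1.08 -0.45]
[0.58144945 0.11305162 0.50988006]
```

View pics/w1.png

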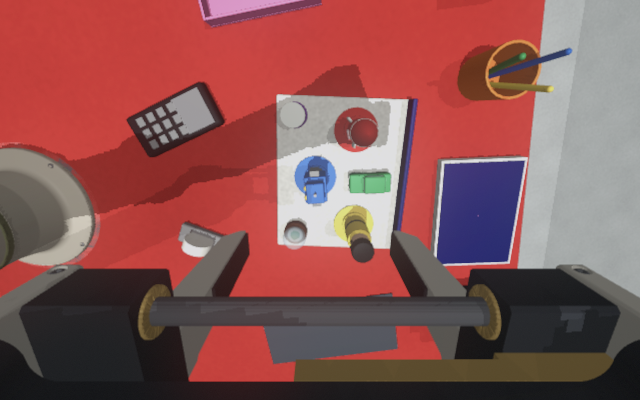

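```bash
python3 - <<'E'
import cv2
a=cv2.imread("pics/w1.png")
cv2.imwrite("pics/z3.png",cv2.resize(a[85:270,265:430],None,fx=3.2,fy=3.2,interpolation=cv2.INTER_CUBIC))
E
```

```text
(no output)
```

View pics/z3.png

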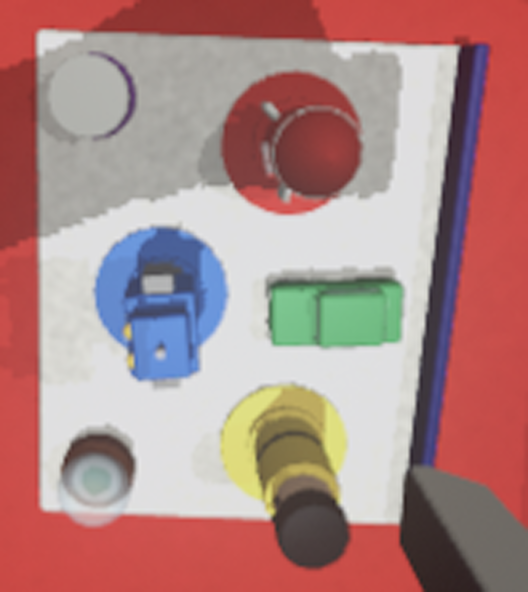

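```bash
cat > m2.py <<'E'
from m1 import circ
from h import *
from cell import manip
W=manip.camera_params("wrist")
z=lambda u,v:(265+(u+.5)/3.2-.5,85+(v+.5)/3.2-.5)
f=lambda L:[z(*p) for p in L]
print("---")
print("yel",circ(W,f([(220,445),(347,442),(288,384),(242,405),(330,400),(250,495)]),.015,.038))
print("blue",circ(W,f([(95,292),(228,292),(160,226),(112,250),(212,250),(115,340)]),.015,.038))
print("red",circ(W,f([(222,143),(290,72),(290,214),(240,100),(240,190),(335,90)]),.015,.038))
print("stand",[plane(W,*z(*p),.012).round(4) for p in [(38,30),(40,512),(462,45),(402,524)]])
print("car top/side corners z.04",[plane(W,*z(*p),.04).round(4) for p in [(271,284),(271,346),(403,282),(403,345)]])
print("cabin z.052",[plane(W,*z(*p),.052).round(4) for p in [(319,288),(319,347),(384,290),(386,344)]])
# heads
print("robot shoulder line front/back, head top z.125?",[plane(W,*z(*p),.115).round(4) for p in [(135,330),(133,378),(198,330),(197,378)]])
print("antenna",plane(W,*z(161,352),.133)," rocket tip",plane(W,*z(325,148),.14)," cap",plane(W,*z(315,530),.135))
E
python3 m2.py | sed -n '/---/,$p'
```

```text
---
yel (array([ 0.62015012, -0.09541314]), np.float64(0.0014955310452635581))
blue (array([0.55812334, 0.00462858]), np.float64(0.0006375505706386758))
red (array([0.63822132, 0.07797927]), np.float64(0.0021876188393964713))
stand [array([0.5103, 0.152 ]), array([ 0.4671, -0.1238]), array([0.7309, 0.119 ]), array([ 0.6882, -0.1568])]
car top/side corners z.04 [array([0.6183, 0.009 ]), array([ 0.6154, -0.0255]), array([0.6886, 0.0021]), array([ 0.6872, -0.0331])]
cabin z.052 [array([0.6421, 0.0067]), array([ 0.6399, -0.0254]), array([0.6758, 0.0018]), array([ 0.6755, -0.0278])]
robot shoulder line front/back, head top z.125? [array([0.5487, 0.0112]), array([ 0.5448, -0.0116]), array([0.5774, 0.008 ]), array([ 0.5745, -0.015 ])]
antenna [0.56030294 0.00463595]  rocket tip [0.63676732 0.08443744]  cap [ 0.62147712 -0.08872591]
```

```bash
python3 - <<'E'
from h import *
from cell import manip
S=manip.camera_params("scene");D=manip.camera_params("side")
a=cv2.imread("pics/scene0.png");b=cv2.imread("pics/side0.png")
def rect(im,P,box,lo,hi,z):
    x0,y0,x1,y1=box
    h=cv2.cvtColor(im,cv2.COLOR_BGR2HSV);m=cv2.inRange(h,lo,hi)
    k=np.zeros_like(m);k[y0:y1,x0:x1]=m[y0:y1,x0:x1]
    k=cv2.morphologyEx(k,cv2.MORPH_OPEN,np.ones((3,3)))
    c=max(cv2.findContours(k,cv2.RETR_EXTERNAL,cv2.CHAIN_APPROX_NONE)[0],key=cv2.contourArea)
    q=np.array([plane(P,*p[0],z) for p in c])
    r=cv2.minAreaRect((q*1000).astype(np.float32));print(len(c),r, q.mean(0))
g=((80,0,30),(140,110,110))
rect(a,S,(140,190,265,315),*g,.004)
rect(b,D,(350,125,490,200),*g,.004)
p=((140,60,60),(175,255,255))
rect(a,S,(355,100,445,172),*p,.035)
rect(b,D,(160,262,312,392),*p,.035)
E
```

```text
267 ((551.3038940429688, -346.61553955078125), (283.79693603515625, 146.5209503173828), 2.6444849967956543) [ 0.55568072 -0.34795819]
230 ((546.9578247070312, -344.64532470703125), (280.5281066894531, 139.26393127441406), 2.6650402545928955) [ 0.54224471 -0.34392284]
164 ((517.4840087890625, 332.3957824707031), (202.26502990722656, 176.4644775390625), 3.406316041946411) [0.51925056 0.33154402]
309 ((498.759521484375, 351.6464538574219), (198.87533569335938, 164.87722778320312), 3.2618041038513184) [0.49443435 0.3539828 ]
```

```bash
python3 st.py 0.621 -0.092 0.2  0.621 -0.092 0.064
```

```text
t 3.0 p [0.5706 0.0321 0.3436] yaw -6.54 tilt [-0.0068  0.0051] F [ 0.9 -1.  -0. ] w 0.0929 q [ 0.22  0.33 -0.49  1.78  0.17  1.08 -0.45]
to (0.621, -0.092, 0.2) tool d [0.0652 0.1182 0.1426]
to (0.621, -0.092, 0.064) tool d [0.0662 0.1187 0.2786]
```

```bash
python3 -m handwheel '{"gripper":[0.093,0.093,0.093,0.093,0.093,0.093,0.093],"linear":[[0.013,0.024,0.028],[0.013,0.024,0.028],[0.013,0.024,0.028],[0.013,0.024,0.028],[0.013,0.024,0.028],[0,0,0],[0,0,0]],"angular":[[-0.25,0.42,0],[0,0,0],[0,0,0],[0,0,0],[0,0,0],[0,0,0],[0,0,0]]}'
python3 st.py  0.621 -0.092 0.12  0.621 -0.092 0.064
```

```text
t: 3.7
tcp_pos: [0.6241, -0.0971, 0.2]
eef_rot: [0.998, -0.067, 0.002, 0.0]
ft_force: [0.1, 0.3, -0.1]
grip_width: 1.005
t 3.7 p [ 0.6241 -0.0971  0.2   ] yaw -7.63 tilt [ 0.0046 -0.0007] F [ 0.1  0.3 -0.1] w 0.0934 q [ 0.34  0.53 -0.41  1.83  0.28  0.83 -0.34]
to (0.621, -0.092, 0.12) tool d [-0.0041 -0.0046  0.08  ]
to (0.621, -0.092, 0.064) tool d [-0.0044 -0.0046  0.136 ]
```

```bash
python3 -m handwheel '{"gripper":[0.093,0.093,0.093,0.093,0.093,0.093,0.093],"linear":[[-0.004,-0.0045,0.025],[0,0,0.025],[0,0,0.025],[0,0,0.025],[0,0,0.02],[0,0,0.015],[0,0,0]],"angular":[[0,0.26,-1],[0,0,0],[0,0,0],[0,0,0],[0,0,0],[0,0,0],[0,0,0]]}'
python3 st.py  0.621 -0.092 0.064; python3 -c "
from cell import manip
import cv2
cv2.imwrite('pics/s2.png',cv2.resize(manip.capture('scene')[150:260,250:400,::-1],None,fx=4,fy=4))
cv2.imwrite('pics/w2.png',manip.capture('wrist')[:,:,::-1])"
```

```text
t: 4.4
tcp_pos: [0.6268, -0.0846, 0.0691]
eef_rot: [0.998, -0.06, 0.011, -0.0]
ft_force: [-0.5, 0.6, 0.7]
grip_width: 0.997
t 4.4 p [ 0.6268 -0.0846  0.0691] yaw -6.84 tilt [ 0.0221 -0.0008] F [-0.5  0.6  0.7] w 0.0928 q [ 0.26  0.69 -0.33  1.93  0.39  0.56 -0.45]
to (0.621, -0.092, 0.064) tool d [-0.0049  0.008   0.005 ]
```

View pics/s2.png

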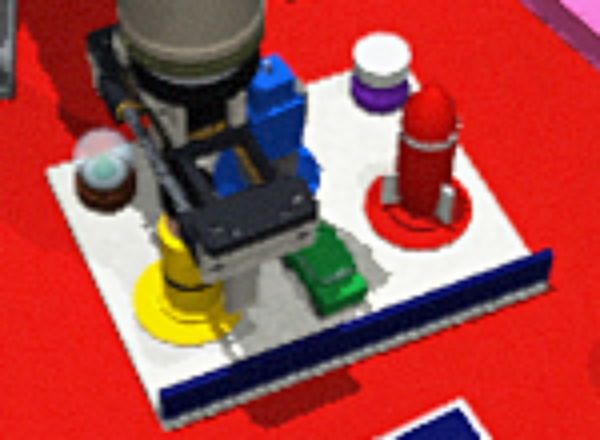

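View pics/w2.png

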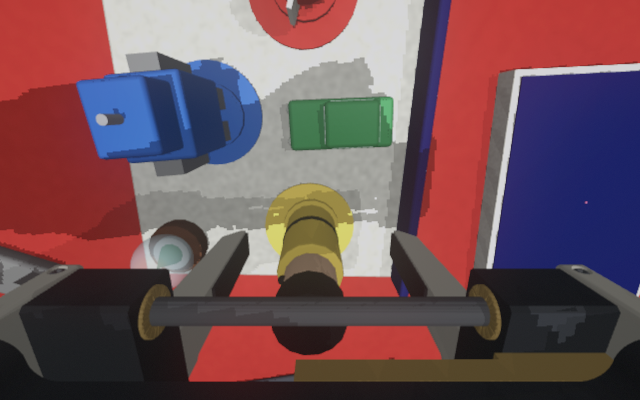

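```bash
python3 -m handwheel '{"gripper":[0.093,0.093,0.093,0.093],"linear":[[-0.002,0.004,0.002],[-0.002,0.003,0.002],[-0.001,0.001,0.001],[0,0,0]],"angular":[[0,-0.6,0],[0,-0.4,0],[0,0,0],[0,0,0]]}'
python3 st.py  0.621 -0.092 0.064
```

```text
t: 4.9
tcp_pos: [0.6233, -0.0934, 0.069]
eef_rot: [0.998, -0.06, 0.005, -0.001]
ft_force: [-0.8, 0.3, -0.9]
grip_width: 1.003
t 4.9 p [ 0.6233 -0.0934  0.069 ] yaw -6.92 tilt [0.0107 0.0005] F [-0.8  0.3 -0.9] w 0.0933 q [ 0.28  0.69 -0.33  1.93  0.39  0.57 -0.43]
to (0.621, -0.092, 0.064) tool d [-0.0025 -0.0011  0.005 ]
```

```bash
python3 -m handwheel '{"gripper":[0.093,0.093,0.093],"linear":[[-0.002,-0.001,0.008],[0,0,0],[0,0,0]],"angular":[[0,-0.6,0],[0,0,0],[0,0,0]]}'
python3 st.py  0.621 -0.092 0.064
```

```text
t: 5.2
tcp_pos: [0.6214, -0.0924, 0.0606]
eef_rot: [0.998, -0.061, -0.0, -0.001]
ft_force: [-0.7, 0.8, 1.3]
grip_width: 1.002
t 5.2 p [ 0.6214 -0.0924  0.0606] yaw -6.96 tilt [-0.0001  0.0018] F [-0.7  0.8  1.3] w 0.0932 q [ 0.27  0.7  -0.33  1.93  0.39  0.57 -0.44]
to (0.621, -0.092, 0.064) tool d [-0.0005 -0.0003 -0.0034]
```

```bash
python3 -m handwheel '{"gripper":[0.03,0.03,0.03,0.03,0.03,0.03,0.03,0.03,0.03,0.03,0.03,0.03],"linear":[[0,0,0],[0,0,0],[0,0,0],[0,0,0],[0,0,0],[0,0,0],[0,0,0],[0,0,-0.012],[0,0,-0.02],[0,0,-0.02],[0,0,-0.02],[0,0,0]],"angular":[[0,0,0],[0,0,0],[0,0,0],[0,0,0],[0,0,0],[0,0,0],[0,0,0],[0,0,0],[0,0,0],[0,0,0],[0,0,0],[0,0,0]]}' 20
python3 st.py  0.64 -0.342 0.13; python3 -c "
from cell import manip
import cv2
cv2.imwrite('pics/s3.png',cv2.resize(manip.capture('scene')[150:300,150:400,::-1],None,fx=3,fy=3))"
```

```text
t: 6.4
tcp_pos: [0.6209, -0.0918, 0.137]
eef_rot: [0.998, -0.06, -0.001, -0.001]
ft_force: [0.1, -0.1, -1.6]
grip_width: 0.427
t 6.4 p [ 0.6209 -0.0918  0.137 ] yaw -6.89 tilt [-0.0018  0.0023] F [ 0.1 -0.1 -1.6] w 0.0397 q [ 0.31  0.61 -0.39  1.88  0.33  0.72 -0.38]
to (0.64, -0.342, 0.13) tool d [0.049  0.2461 0.0064]
```

View pics/s3.png

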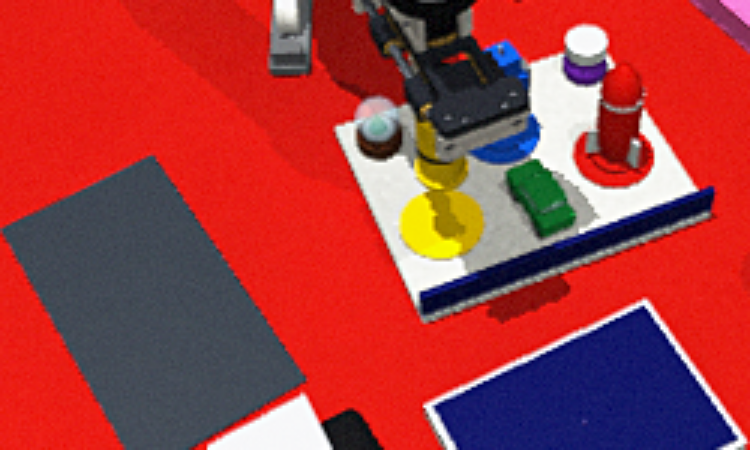

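```bash
python3 -m handwheel '{"gripper":[0.03,0.03,0.03,0.03,0.03,0.03,0.03,0.03,0.03],"linear":[[0.004,0.020,0],[0.007,0.035,0],[0.007,0.035,0],[0.007,0.035,0],[0.007,0.035,0],[0.007,0.035,0],[0.005,0.020,0],[0,0,0],[0,0,0]],"angular":[[0,0,0],[0,0,0],[0,0,0],[0,0,0],[0,0,0],[0,0,0],[0,0,0],[0,0,0],[0,0,0]]}'
python3 st.py  0.64 -0.342 0.13 0.64 -0.342 0.0496
```

```text
t: 7.35
tcp_pos: [0.6349, -0.316, 0.1263]
eef_rot: [0.998, -0.058, -0.007, -0.003]
ft_force: [-0.2, 0.5, -1.2]
grip_width: 0.427
t 7.35 p [ 0.6349 -0.316   0.1263] yaw -6.66 tilt [-0.013   0.0064] F [-0.2  0.5 -1.2] w 0.0397 q [ 0.62  0.71 -0.39  1.68  0.34  0.83 -0.04]
to (0.64, -0.342, 0.13) tool d [ 0.0081  0.0252 -0.004 ]
to (0.64, -0.342, 0.0496) tool d [0.0092 0.0256 0.0764]
```

```bash
cat >> st.py <<'E'
d=R.T@np.array([0,0,-1.]); print("level turn deg",np.degrees([-d[1],d[0]]).round(2))
E
python3 -m handwheel '{"gripper":[0.03,0.03,0.03,0.03,0.03],"linear":[[0.005,0.014,0.01],[0.004,0.011,0.02],[0,0,0.02],[0,0,0.01],[0,0,0]],"angular":[[-0.2,0.5,0],[0,0.2,0],[0,0,0],[0,0,0],[0,0,0]]}'
python3 st.py  0.64 -0.342 0.0496
```

```text
t: 7.85
tcp_pos: [0.641, -0.3397, 0.059]
eef_rot: [0.998, -0.055, -0.001, -0.001]
ft_force: [-0.1, 0.6, 0.1]
grip_width: 0.426
t 7.85 p [ 0.641  -0.3397  0.059 ] yaw -6.34 tilt [-0.0023  0.0031] F [-0.1  0.6  0.1] w 0.0396 q [ 0.63  0.8  -0.36  1.69  0.39  0.73 -0.04]
to (0.64, -0.342, 0.0496) tool d [-0.0007  0.0024  0.0094]
level turn deg [-0.16  0.15]
```

Lower the last ~9 mm.

```bash
python3 -m handwheel '{"gripper":[0.03,0.03,0.03,0.03],"linear":[[0,0.001,0.004],[0,0,0.004],[0,0,0.003],[0,0,0]],"angular":[[-0.16,0.15,0],[0,0,0],[0,0,0],[0,0,0]]}'
python3 st.py  0.64 -0.342 0.0496
```

```text
t: 8.25
tcp_pos: [0.6418, -0.3402, 0.0508]
eef_rot: [0.999, -0.055, 0.001, 0.001]
ft_force: [0.6, 0.6, -0.7]
grip_width: 0.425
t 8.25 p [ 0.6418 -0.3402  0.0508] yaw -6.27 tilt [ 0.0014 -0.0018] F [ 0.6  0.6 -0.7] w 0.0396 q [ 0.62  0.81 -0.36  1.69  0.4   0.71 -0.05]
to (0.64, -0.342, 0.0496) tool d [-0.0016  0.0019  0.0012]
level turn deg [ 0.1  -0.09]
```

```bash
python3 -m handwheel '{"gripper":[0.03,0.03,0.06,0.06,0.06,0.065,0.065,0.065,0.065,0.065,0.065],"linear":[[0,0,0.003],[0,0,0],[0,0,0],[0,0,0],[0,0,0],[0,0,-0.02],[0,0,-0.03],[0,0,-0.035],[0,0,-0.035],[0,0,-0.03],[0,0,0]],"angular":[[0,0,0],[0,0,0],[0,0,0],[0,0,0],[0,0,0],[0,0,0],[0,0,0],[0,0,0],[0,0,0],[0,0,0],[0,0,0]]}'
python3 st.py  0.64 0.08 0.22 ; python3 -c "
from cell import manip
import cv2
cv2.imwrite('pics/s4.png',cv2.resize(manip.capture('scene')[150:320,140:400,::-1],None,fx=3,fy=3))"
```

```text
t: 9.35
tcp_pos: [0.6422, -0.3393, 0.2028]
eef_rot: [0.999, -0.054, 0.001, 0.001]
ft_force: [-0.0, 0.7, -0.5]
grip_width: 0.703
t 9.35 p [ 0.6422 -0.3393  0.2028] yaw -6.2 tilt [ 0.0021 -0.0012] F [-0.   0.7 -0.5] w 0.0654 q [ 0.66  0.65 -0.42  1.59  0.31  0.96  0.03]
to (0.64, 0.08, 0.22) tool d [-0.0475 -0.4166 -0.0177]
level turn deg [ 0.06 -0.13]
```

View pics/s4.png

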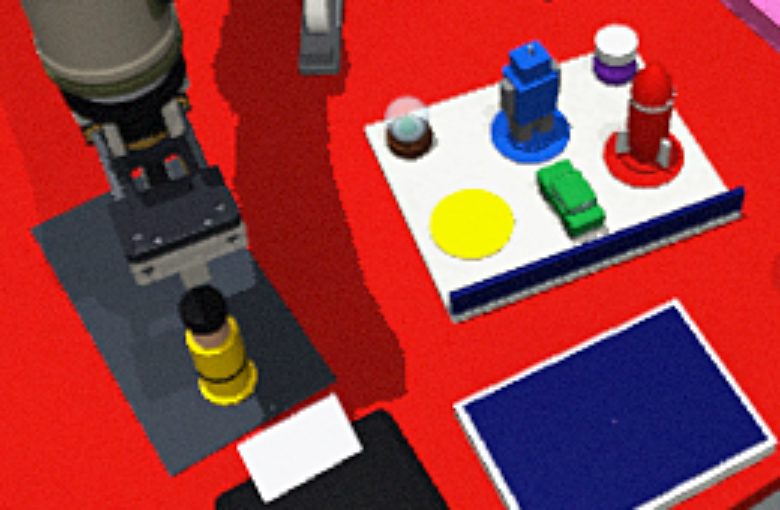

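```bash
python3 -m handwheel '{"gripper":[0.08,0.08,0.08,0.08,0.08,0.08,0.08,0.08,0.08,0.08,0.08,0.08],"linear":[[-0.003,-0.025,0],[-0.005,-0.043,0],[-0.005,-0.043,0],[-0.005,-0.043,0],[-0.005,-0.043,0],[-0.005,-0.043,0],[-0.005,-0.043,0],[-0.005,-0.043,0],[-0.005,-0.043,0],[-0.004,-0.030,0],[0,0,0],[0,0,0]],"angular":[[0,0,0],[0,0,0],[0,0,0],[0,0,0],[0,0,0],[0,0,0],[0,0,0],[0,0,0],[0,0,0],[0,0,0],[0,0,0],[0,0,0]]}'
python3 st.py  0.638 0.079 0.064; python3 - <<'E'
from h import *
from cell import manip
P=manip.camera_params("scene")
h=cv2.cvtColor(manip.capture('scene'),cv2.COLOR_RGB2HSV);m=cv2.inRange(h,(25,150,100),(35,255,255))
k=np.zeros_like(m);k[205:245,275:320]=m[205:245,275:320]
c=max(cv2.findContours(k,0,1)[0],key=cv2.contourArea);print(cv2.contourArea(c),cv2.fitEllipse(c));M=cv2.moments(c)
print(plane(P,M["m10"]/M["m00"],M["m01"]/M["m00"],.015))
E
```

```text
t: 10.6
tcp_pos: [0.6298, 0.0744, 0.1817]
eef_rot: [0.998, -0.056, -0.012, 0.0]
ft_force: [-0.1, -0.4, -0.4]
grip_width: 0.859
t 10.6 p [0.6298 0.0744 0.1817] yaw -6.43 tilt [-0.0231  0.0007] F [-0.1 -0.4 -0.4] w 0.0799 q [ 0.08  0.57 -0.43  1.81  0.3   0.84 -0.61]
to (0.638, 0.079, 0.064) tool d [ 0.0104 -0.0057  0.1175]
level turn deg [0.11 1.32]
470.5 ((296.8384094238281, 224.0947723388672), (22.209335327148438, 27.068845748901367), 85.19467163085938)
[ 0.62118672 -0.09581222]
```

```bash
python3 -m handwheel '{"gripper":[0.08,0.08,0.08,0.08,0.08,0.08],"linear":[[0.005,-0.003,0.005],[0.003,-0.002,0.02],[0.001,-0.001,0.02],[0,0,0.02],[0,0,0.015],[0,0,0]],"angular":[[0.1,0.8,0],[0,0.5,0],[0,0,0],[0,0,0],[0,0,0],[0,0,0]]}'
python3 st.py  0.638 0.079 0.066
```

```text
t: 11.25
tcp_pos: [0.6415, 0.0691, 0.0959]
eef_rot: [0.998, -0.063, 0.002, 0.001]
ft_force: [-0.5, -0.6, 0.3]
grip_width: 0.865
t 11.25 p [0.6415 0.0691 0.0959] yaw -7.18 tilt [ 0.0032 -0.003 ] F [-0.5 -0.6  0.3] w 0.0805 q [ 0.04  0.67 -0.37  1.87  0.38  0.66 -0.68]
to (0.638, 0.079, 0.066) tool d [-0.0048 -0.0095  0.0299]
level turn deg [ 0.15 -0.2 ]
```

```bash
python3 -m handwheel '{"gripper":[0.08,0.08,0.08,0.08,0.08],"linear":[[-0.003,-0.006,0],[-0.002,-0.004,0.01],[0,0,0.01],[0,0,0.008],[0,0,0]],"angular":[[0,0,0],[0,0,0],[0,0,0],[0,0,0],[0,0,0]]}'
python3 st.py  0.638 0.079 0.066; python3 -c "
from cell import manip
import cv2
cv2.imwrite('pics/w4.png',manip.capture('wrist')[:,:,::-1])"
```

```text
t: 11.75
tcp_pos: [0.6389, 0.0785, 0.067]
eef_rot: [0.998, -0.064, 0.003, 0.001]
ft_force: [-0.1, -0.1, -0.9]
grip_width: 0.865
t 11.75 p [0.6389 0.0785 0.067 ] yaw -7.36 tilt [ 0.006  -0.0031] F [-0.1 -0.1 -0.9] w 0.0804 q [ 0.01  0.71 -0.34  1.89  0.4   0.6  -0.72]
to (0.638, 0.079, 0.066) tool d [-0.0009 -0.0004  0.001 ]
level turn deg [ 0.13 -0.36]
```

View pics/w4.png

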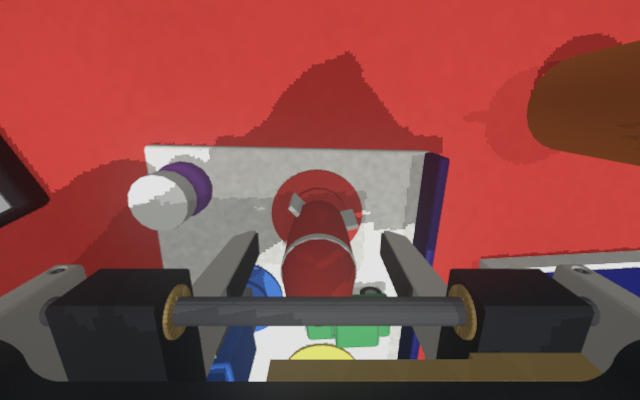

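```bash
python3 -m handwheel '{"gripper":[0.03,0.03,0.03,0.03,0.03,0.03,0.03,0.03,0.03,0.03,0.03,0.03,0.03,0.03],"linear":[[0,0,0],[0,0,0],[0,0,0],[0,0,0],[0,0,0],[0,0,0],[0,0,0],[0,0,-0.012],[0,0,-0.025],[0,0,-0.035],[0,0,-0.035],[0,0,-0.03],[0,0,0],[0,0,0]],"angular":[[0,0,0],[0,0,0],[0,0,0],[0,0,0],[0,0,0],[0,0,0],[0,0,0],[0,0,0],[0,0,0],[0,0,0],[0,0,0],[0,0,0],[0,0,0],[0,0,0]]}' 20
python3 st.py 0.55 -0.346 0.22
```

```text
t: 13.2
tcp_pos: [0.6375, 0.079, 0.2139]
eef_rot: [0.998, -0.064, 0.003, 0.001]
ft_force: [0.4, -0.2, -2.0]
grip_width: 0.426
t 13.2 p [0.6375 0.079  0.2139] yaw -7.33 tilt [ 0.0064 -0.0028] F [ 0.4 -0.2 -2. ] w 0.0396 q [ 0.07  0.53 -0.43  1.79  0.29  0.88 -0.62]
to (0.55, -0.346, 0.22) tool d [-0.0325  0.4327 -0.0054]
level turn deg [ 0.11 -0.39]
```

```bash
python3 -m handwheel '{"gripper":[0.03,0.03,0.03,0.03,0.03,0.03,0.03,0.03,0.03,0.03,0.03,0.03,0.03],"linear":[[-0.002,0.020,-0.002],[-0.003,0.035,-0.003],[-0.003,0.042,-0.003],[-0.003,0.042,-0.003],[-0.003,0.042,-0.003],[-0.003,0.042,-0.003],[-0.003,0.042,-0.003],[-0.003,0.042,-0.003],[-0.003,0.042,-0.003],[-0.003,0.042,-0.003],[-0.002,0.030,0],[0,0,0],[0,0,0]],"angular":[[0,0,0],[0,0,0],[0,0,0],[0,0,0],[0,0,0],[0,0,0],[0,0,0],[0,0,0],[0,0,0],[0,0,0],[0,0,0],[0,0,0],[0,0,0]]}'
python3 st.py  0.55 -0.346 0.2  0.55 -0.346 0.056
```

```text
t: 14.5
tcp_pos: [0.5429, -0.3484, 0.2289]
eef_rot: [0.998, -0.061, -0.008, -0.002]
ft_force: [0.5, -0.4, -1.9]
grip_width: 0.425
t 14.5 p [ 0.5429 -0.3484  0.2289] yaw -7.05 tilt [-0.0148  0.0056] F [ 0.5 -0.4 -1.9] w 0.0395 q [ 0.76  0.53 -0.42  1.75  0.26  0.93  0.11]
to (0.55, -0.346, 0.2) tool d [ 0.0072 -0.0031  0.0289]
to (0.55, -0.346, 0.056) tool d [ 0.0094 -0.0026  0.1728]
level turn deg [-0.21  0.88]
```

```bash
python3 -m handwheel '{"gripper":[0.03,0.03,0.03,0.03,0.03,0.03,0.03,0.03,0.03],"linear":[[0.005,-0.002,0.005],[0.004,-0.001,0.015],[0,0,0.025],[0,0,0.025],[0,0,0.025],[0,0,0.025],[0,0,0.015],[0,0,0],[0,0,0]],"angular":[[-0.1,0.5,0],[-0.1,0.3,0],[0,0,0],[0,0,0],[0,0,0],[0,0,0],[0,0,0],[0,0,0],[0,0,0]]}'
python3 st.py  0.55 -0.346 0.056
```

```text
t: 15.4
tcp_pos: [0.5591, -0.3286, 0.0856]
eef_rot: [0.999, -0.052, 0.001, -0.004]
ft_force: [-0.1, -0.1, -1.4]
grip_width: 0.424
t 15.4 p [ 0.5591 -0.3286  0.0856] yaw -5.91 tilt [0.0022 0.0076] F [-0.1 -0.1 -1.4] w 0.0395 q [ 0.68  0.69 -0.36  1.87  0.37  0.65 -0.  ]
to (0.55, -0.346, 0.056) tool d [-0.0073  0.0185  0.0294]
level turn deg [-0.45 -0.08]
```

```bash
python3 -m handwheel '{"gripper":[0.03,0.03,0.03,0.03,0.03,0.03],"linear":[[-0.003,0.008,0],[-0.003,0.008,0.002],[-0.001,0.003,0.008],[0,0,0.008],[0,0,0.006],[0,0,0]],"angular":[[-0.2,0,0],[-0.2,0,0],[0,0,0],[0,0,0],[0,0,0],[0,0,0]]}'
python3 st.py  0.55 -0.346 0.056
```

```text
t: 16.0
tcp_pos: [0.5511, -0.3489, 0.0626]
eef_rot: [0.999, -0.052, 0.003, 0.001]
ft_force: [-0.2, 0.1, -1.7]
grip_width: 0.428
t 16.0 p [ 0.5511 -0.3489  0.0626] yaw -5.91 tilt [ 0.0058 -0.0024] F [-0.2  0.1 -1.7] w 0.0398 q [ 0.7   0.72 -0.34  1.88  0.39  0.6   0.01]
to (0.55, -0.346, 0.056) tool d [-0.0014 -0.0028  0.0066]
level turn deg [ 0.1  -0.35]
```

```bash
python3 -m handwheel '{"gripper":[0.03,0.03,0.03],"linear":[[0,-0.001,0.003],[0,0,0.004],[0,0,0]],"angular":[[0,0,0],[0,0,0],[0,0,0]]}'
python3 st.py  0.55 -0.346 0.056
```

```text
t: 16.3
tcp_pos: [0.5508, -0.3477, 0.0565]
eef_rot: [0.999, -0.052, 0.002, 0.001]
ft_force: [-0.1, -0.2, -1.4]
grip_width: 0.426
t 16.3 p [ 0.5508 -0.3477  0.0565] yaw -5.91 tilt [ 0.0045 -0.0032] F [-0.1 -0.2 -1.4] w 0.0396 q [ 0.69  0.73 -0.33  1.88  0.4   0.59 -0.  ]
to (0.55, -0.346, 0.056) tool d [-0.0009 -0.0017  0.0005]
level turn deg [ 0.15 -0.28]
```

```bash
python3 -m handwheel '{"gripper":[0.03,0.03,0.06,0.06,0.06,0.065,0.065,0.065,0.065,0.065,0.065],"linear":[[0,0,0.002],[0,0,0],[0,0,0],[0,0,0],[0,0,0],[0,0,-0.02],[0,0,-0.03],[0,0,-0.035],[0,0,-0.035],[0,0,-0.03],[0,0,0]],"angular":[[0,0,0],[0,0,0],[0,0,0],[0,0,0],[0,0,0],[0,0,0],[0,0,0],[0,0,0],[0,0,0],[0,0,0],[0,0,0]]}'
python3 st.py  0.560 0.004 0.2 ; python3 -c "
from cell import manip
import cv2
cv2.imwrite('pics/s5.png',cv2.resize(manip.capture('scene')[150:320,140:400,::-1],None,fx=3,fy=3))"
```

```text
t: 17.4
tcp_pos: [0.5509, -0.3458, 0.2093]
eef_rot: [0.999, -0.051, 0.002, 0.001]
ft_force: [0.5, -0.1, 0.4]
grip_width: 0.698
t 17.4 p [ 0.5509 -0.3458  0.2093] yaw -5.8 tilt [ 0.0031 -0.0013] F [ 0.5 -0.1  0.4] w 0.0649 q [ 0.75  0.55 -0.43  1.77  0.28  0.88  0.1 ]
to (0.56, 0.004, 0.2) tool d [-0.0263 -0.3489  0.0088]
level turn deg [ 0.06 -0.19]
```

View pics/s5.png

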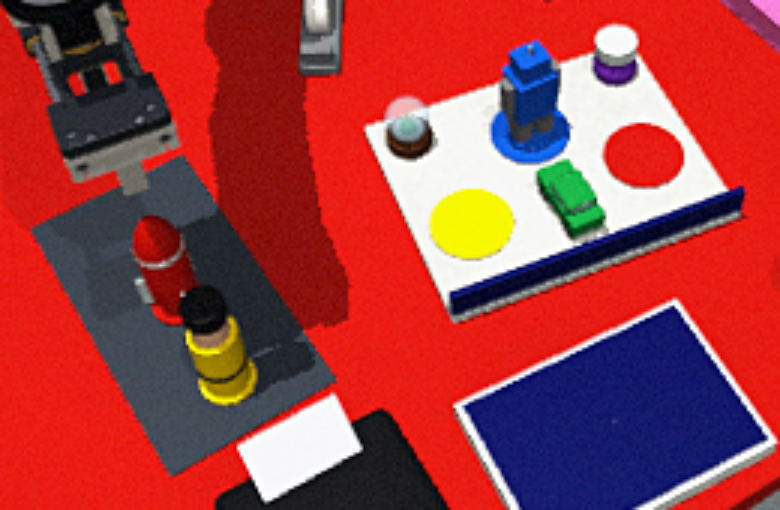

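Both stand upright on the mat (rocket base near (172,318), guard near (228,392)). Next the robot; also measure the red disc, now bare.

```bash
python3 -m handwheel '{"gripper":[0.08,0.08,0.08,0.08,0.08,0.08,0.08,0.08,0.08,0.08,0.08],"linear":[[-0.002,-0.020,-0.002],[-0.003,-0.038,-0.002],[-0.003,-0.042,-0.002],[-0.003,-0.042,-0.002],[-0.003,-0.042,-0.002],[-0.003,-0.042,-0.002],[-0.003,-0.042,-0.002],[-0.003,-0.042,-0.002],[-0.002,-0.025,0],[0,0,0],[0,0,0]],"angular":[[0,0,0],[0,0,0],[0,0,0],[0,0,0],[0,0,0],[0,0,0],[0,0,0],[0,0,0],[0,0,0],[0,0,0],[0,0,0]]}'
python3 st.py  0.560 0.004 0.2; python3 - <<'E'
from h import *
from cell import manip
P=manip.camera_params("side")
im=manip.capture('side');cv2.imwrite("pics/d5.png",cv2.resize(im[130:270,235:415,::-1],None,fx=4,fy=4,interpolation=2))
cv2.imwrite('pics/w5.png',manip.capture('wrist')[:,:,::-1])
E
```

```text
t: 18.55
tcp_pos: [0.5482, 0.0139, 0.2105]
eef_rot: [0.999, -0.048, -0.01, -0.003]
ft_force: [0.4, -0.1, -0.2]
grip_width: 0.864
t 18.55 p [0.5482 0.0139 0.2105] yaw -5.47 tilt [-0.02    0.0071] F [ 0.4 -0.1 -0.2] w 0.0803 q [ 0.22  0.44 -0.47  1.98  0.26  0.8  -0.5 ]
to (0.56, 0.004, 0.2) tool d [0.0129 0.0088 0.0102]
level turn deg [-0.3   1.18]
```

View pics/w5.png

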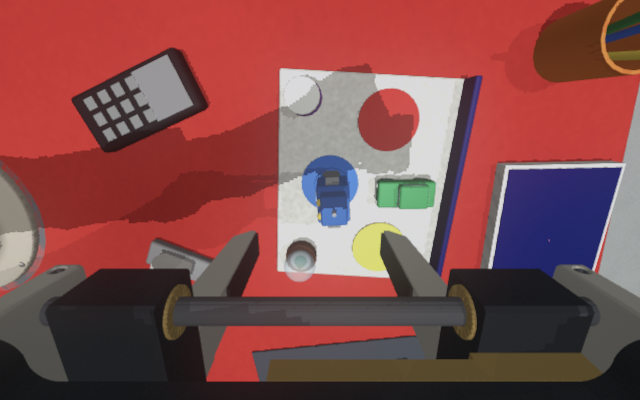

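View pics/d5.png

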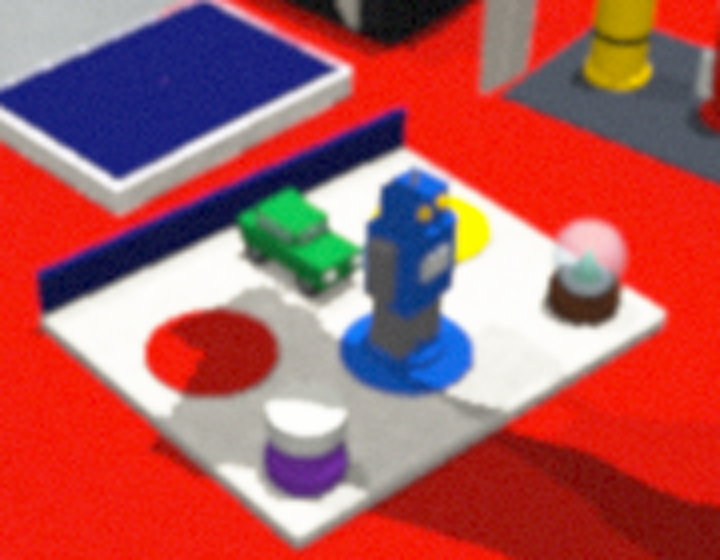

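```bash
python3 - <<'E'
from h import *
from cell import manip
P=manip.camera_params("wrist")
im=cv2.imread("pics/w5.png");h=cv2.cvtColor(im,cv2.COLOR_BGR2HSV)
def el(box,lo,hi):
    x0,y0,x1,y1=box;m=cv2.inRange(h,lo,hi)[y0:y1,x0:x1]
    c=max(cv2.findContours(m,0,1)[0],key=cv2.contourArea);M=cv2.moments(c)
    u,v=M["m10"]/M["m00"]+x0,M["m01"]/M["m00"]+y0
    print(cv2.contourArea(c),u,v,plane(P,u,v,.015))
el((345,80,430,155),(0,100,40),(179,255,255))
E
python3 -m handwheel '{"gripper":[0.08,0.08,0.08,0.08],"linear":[[0.006,0.004,0.003],[0.006,0.004,0.003],[0.001,0,0],[0,0,0]],"angular":[[-0.15,0.6,0.6],[-0.15,0.6,0.4],[0,0,0],[0,0,0]]}'
python3 st.py  0.560 0.004 0.068
```

```text
2866.5 388.1625094482237 119.24949124949124 [0.63788011 0.07875356]
t: 19.05
tcp_pos: [0.5614, -0.0023, 0.203]
eef_rot: [0.998, -0.062, 0.001, 0.001]
ft_force: [0.4, 0.6, -0.2]
grip_width: 0.86
t 19.05 p [ 0.5614 -0.0023  0.203 ] yaw -7.09 tilt [ 0.0012 -0.0026] F [ 0.4  0.6 -0.2] w 0.08 q [ 0.22  0.46 -0.45  1.98  0.28  0.77 -0.51]
to (0.56, 0.004, 0.068) tool d [-0.0023 -0.0064  0.135 ]
level turn deg [ 0.14 -0.09]
```

Descend slowly with the finger opening kept at 80 mm.

```bash
python3 -m handwheel '{"gripper":[0.08,0.08,0.08,0.08,0.08,0.08,0.08,0.08],"linear":[[-0.001,-0.003,0.008],[-0.001,-0.001,0.015],[0,0.001,0.015],[0,0.001,0.015],[0,0.001,0.015],[0,0.001,0.010],[0,0,0],[0,0,0]],"angular":[[0,0,0],[0,0,0],[0,0,0],[0,0,0],[0,0,0],[0,0,0],[0,0,0],[0,0,0]]}'
python3 st.py  0.560 0.004 0.068
```

```text
t: 19.85
tcp_pos: [0.559, -0.0014, 0.1203]
eef_rot: [0.998, -0.062, 0.001, 0.001]
ft_force: [0.7, -0.5, 0.3]
grip_width: 0.858
t 19.85 p [ 0.559  -0.0014  0.1203] yaw -7.15 tilt [ 0.0014 -0.0013] F [ 0.7 -0.5  0.3] w 0.0798 q [ 0.17  0.56 -0.39  2.05  0.37  0.59 -0.6 ]
to (0.56, 0.004, 0.068) tool d [ 0.0002 -0.0056  0.0523]
level turn deg [ 0.07 -0.09]
```

```bash
python3 -m handwheel '{"gripper":[0.08,0.08,0.08,0.08,0.08,0.08,0.08],"linear":[[0,-0.003,0.005],[0,-0.003,0.012],[0,0,0.014],[0,0,0.013],[0,0,0.006],[0,0,0],[0,0,0]],"angular":[[0,0,-0.3],[0,0,-0.3],[0,0,0],[0,0,0],[0,0,0],[0,0,0],[0,0,0]]}'
python3 st.py  0.560 0.004 0.068;python3 -c "
from cell import manip
import cv2
cv2.imwrite('pics/w6.png',manip.capture('wrist')[:,:,::-1])"
```

```text
t: 20.55
tcp_pos: [0.5614, 0.0063, 0.068]
eef_rot: [0.998, -0.056, 0.002, 0.0]
ft_force: [1.3, -0.8, 0.9]
grip_width: 0.86
t 20.55 p [0.5614 0.0063 0.068 ] yaw -6.42 tilt [ 0.0049 -0.0006] F [ 1.3 -0.8  0.9] w 0.08 q [ 0.11  0.64 -0.33  2.08  0.43  0.48 -0.66]
to (0.56, 0.004, 0.068) tool d [-0.0011  0.0025 -0.    ]
level turn deg [ 0.   -0.28]
```

View pics/w6.png

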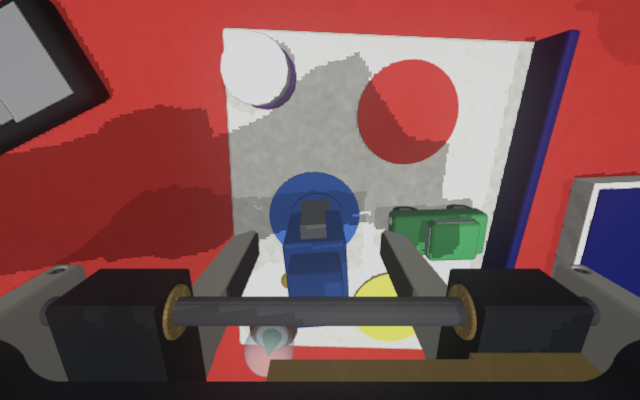

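```bash
python3 -m handwheel '{"gripper":[0.025,0.025,0.025,0.025,0.025,0.025,0.025,0.025,0.025,0.025,0.025,0.025,0.025,0.025],"linear":[[0,0.002,0],[0,0,0],[0,0,0],[0,0,0],[0,0,0],[0,0,0],[0,0,0],[0,0,-0.012],[0,0,-0.025],[0,0,-0.035],[0,0,-0.035],[0,0,-0.02],[0,0,0],[0,0,0]],"angular":[[0,0,0],[0,0,0],[0,0,0],[0,0,0],[0,0,0],[0,0,0],[0,0,0],[0,0,0],[0,0,0],[0,0,0],[0,0,0],[0,0,0],[0,0,0],[0,0,0]]}' 20
python3 st.py 0.458 -0.35 0.2
```

```text
t: 22.0
tcp_pos: [0.5596, 0.0043, 0.2042]
eef_rot: [0.998, -0.056, 0.003, 0.0]
ft_force: [-0.3, 0.3, -2.2]
grip_width: 0.367
t 22.0 p [0.5596 0.0043 0.2042] yaw -6.39 tilt [ 0.0054 -0.0004] F [-0.3  0.3 -2.2] w 0.0341 q [ 0.22  0.45 -0.46  1.98  0.29  0.77 -0.52]
to (0.458, -0.35, 0.2) tool d [-0.0615  0.3635  0.0038]
level turn deg [-0.01 -0.31]
```

```bash
python3 -m handwheel '{"gripper":[0.025,0.025,0.025,0.025,0.025,0.025,0.025,0.025,0.025,0.025,0.025,0.025],"linear":[[-0.003,0.020,0],[-0.006,0.035,0],[-0.007,0.042,0],[-0.007,0.042,0],[-0.007,0.042,0],[-0.007,0.042,0],[-0.007,0.042,0],[-0.007,0.042,0],[-0.006,0.032,0],[-0.003,0.02,0],[0,0,0],[0,0,0]],"angular":[[0,0,0],[0,0,0],[0,0,0],[0,0,0],[0,0,0],[0,0,0],[0,0,0],[0,0,0],[0,0,0],[0,0,0],[0,0,0],[0,0,0]]}'
python3 st.py  0.458 -0.35 0.2  0.458 -0.35 0.057
```

```text
t: 23.2
tcp_pos: [0.4504, -0.3554, 0.1876]
eef_rot: [0.999, -0.053, -0.007, -0.005]
ft_force: [0.9, -1.3, -1.3]
grip_width: 0.366
t 23.2 p [ 0.4504 -0.3554  0.1876] yaw -6.08 tilt [-0.0137  0.0116] F [ 0.9 -1.3 -1.3] w 0.034 q [ 0.88  0.49 -0.44  1.95  0.29  0.78  0.17]
to (0.458, -0.35, 0.2) tool d [ 0.0068 -0.0063 -0.0125]
to (0.458, -0.35, 0.057) tool d [ 0.009  -0.0048  0.1305]
level turn deg [-0.58  0.85]
```

```bash
python3 -m handwheel '{"gripper":[0.025,0.025,0.025,0.025,0.025,0.025,0.025,0.025,0.025,0.025],"linear":[[0.004,-0.002,0],[0.004,-0.002,0.008],[0,0,0.015],[0,0.001,0.018],[0,0.001,0.018],[0,0.001,0.018],[0,0.001,0.018],[0,0,0.01],[0,0,0],[0,0,0]],"angular":[[-0.3,0.4,0],[-0.3,0.4,0],[0,0,0],[0,0,0],[0,0,0],[0,0,0],[0,0,0],[0,0,0],[0,0,0],[0,0,0]]}'
python3 st.py 0.458 -0.35 0.057
```

```text
t: 24.2
tcp_pos: [0.4668, -0.3416, 0.076]
eef_rot: [0.999, -0.043, 0.002, -0.001]
ft_force: [0.3, 0.1, -0.9]
grip_width: 0.369
t 24.2 p [ 0.4668 -0.3416  0.076 ] yaw -4.93 tilt [0.0049 0.0023] F [ 0.3  0.1 -0.9] w 0.0343 q [ 0.77  0.64 -0.35  2.04  0.41  0.52  0.05]
to (0.458, -0.35, 0.057) tool d [-0.0082  0.0092  0.0189]
level turn deg [-0.15 -0.27]
```

```bash
python3 -m handwheel '{"gripper":[0.025,0.025,0.025,0.025,0.025,0.025],"linear":[[-0.004,0.004,0],[-0.004,0.004,0.002],[0,0,0.007],[0,0,0.006],[0,0,0.003],[0,0,0]],"angular":[[-0.1,-0.1,0],[0,-0.1,0],[0,0,0],[0,0,0],[0,0,0],[0,0,0]]}'
python3 st.py 0.458 -0.35 0.057
```

```text
t: 24.8
tcp_pos: [0.4583, -0.3505, 0.0589]
eef_rot: [0.999, -0.043, 0.002, 0.001]
ft_force: [0.0, 0.3, -0.8]
grip_width: 0.365
t 24.8 p [ 0.4583 -0.3505  0.0589] yaw -4.98 tilt [ 0.0043 -0.0019] F [ 0.   0.3 -0.8] w 0.034 q [ 0.78  0.66 -0.32  2.05  0.43  0.49  0.04]
to (0.458, -0.35, 0.057) tool d [-0.0004 -0.0005  0.0019]
level turn deg [ 0.09 -0.26]
```

```bash
python3 -m handwheel '{"gripper":[0.025,0.025,0.058,0.058,0.058,0.065,0.065,0.065,0.065,0.065,0.065],"linear":[[0,0,0.003],[0,0,0],[0,0,0],[0,0,0],[0,0,0],[0,0,-0.02],[0,0,-0.03],[0,0,-0.035],[0,0,-0.035],[0,0,-0.03],[0,0,0]],"angular":[[0,0,0],[0,0,0],[0,0,0],[0,0,0],[0,0,0],[0,0,0],[0,0,0],[0,0,0],[0,0,0],[0,0,0],[0,0,0]]}'
python3 st.py  0.6525 -0.012 0.2 ; python3 -c "
from cell import manip
import cv2
cv2.imwrite('pics/s6.png',cv2.resize(manip.capture('scene')[150:320,140:400,::-1],None,fx=3,fy=3))"
```

```text
t: 25.9
tcp_pos: [0.4582, -0.3494, 0.2116]
eef_rot: [0.999, -0.042, 0.001, 0.0]
ft_force: [0.3, -0.1, 0.6]
grip_width: 0.697
t 25.9 p [ 0.4582 -0.3494  0.2116] yaw -4.87 tilt [ 0.0025 -0.0009] F [ 0.3 -0.1  0.6] w 0.0648 q [ 0.88  0.46 -0.46  1.93  0.28  0.8   0.18]
to (0.6525, -0.012, 0.2) tool d [ 0.1649 -0.3526  0.0118]
level turn deg [ 0.04 -0.15]
```

View pics/s6.png

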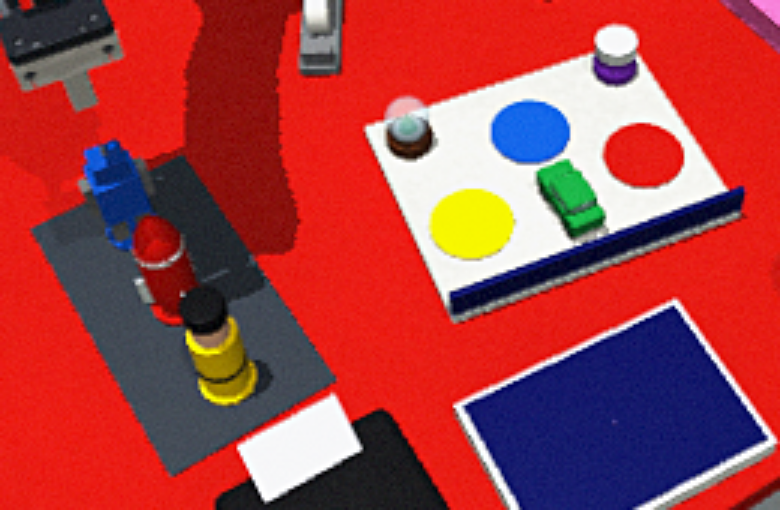

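```bash
python3 -m handwheel '{"gripper":[0.065,0.065,0.065,0.065,0.065,0.065,0.065,0.065,0.065,0.065,0.065],"linear":[[0.009,-0.020,0],[0.018,-0.0385,0],[0.018,-0.0385,0],[0.018,-0.0385,0],[0.018,-0.0385,0],[0.018,-0.0385,0],[0.018,-0.0385,0],[0.018,-0.0385,0],[0.018,-0.0385,0],[0.009,-0.020,0],[0,0,0]],"angular":[[0,0,0],[0,0,0],[0,0,0],[0,0,0],[0,0,0],[0,0,0],[0,0,0],[0,0,0],[0,0,0],[0,0,0],[0,0,0]]}'
python3 -m handwheel '{"gripper":[0.065,0.065,0.065,0.065,0.065,0.065,0.065,0.065,0.065,0.065,0.065,0.065,0.065],"linear":[[0,0,0],[0,0,0],[0,0,0],[0,0,0],[0,0,0],[0,0,0],[0,0,0],[0,0,0],[0,0,0],[0,0,0],[0,0,0],[0,0,0],[0,0,0]],"angular":[[0,0,-5],[0,0,-8.2],[0,0,-8.2],[0,0,-8.2],[0,0,-8.2],[0,0,-8.2],[0,0,-8.2],[0,0,-8.2],[0,0,-8.2],[0,0,-8.2],[0,0,-8.2],[0,0,0],[0,0,0]]}'
python3 st.py  0.6525 -0.012 0.2 ; python3 -c "
from cell import manip
import cv2
P=manip.camera_params('wrist')
print(repr(P))
cv2.imwrite('pics/w7.png',manip.capture('wrist')[:,:,::-1])"
```

```text
t: 27.05
tcp_pos: [0.6494, -0.0052, 0.1922]
eef_rot: [0.999, -0.046, -0.01, -0.001]
ft_force: [-0.5, -0.6, -1.4]
grip_width: 0.699
t: 28.35
tcp_pos: [0.6363, -0.0217, 0.1741]
eef_rot: [0.739, 0.673, -0.018, -0.014]
ft_force: [0.4, 0.0, -0.0]
grip_width: 0.696
t 28.35 p [ 0.6363 -0.0217  0.1741] yaw 84.65 tilt [-0.0458 -0.0046] F [ 0.4  0.  -0. ] w 0.0647 q [ 0.47  0.7  -0.86  1.78  0.61  1.    0.84]
to (0.6525, -0.012, 0.2) tool d [ 0.011   0.014  -0.0266]
level turn deg [-2.59  0.51]
{'K': array([[278.32225285,   0.        , 319.1805753 ],
       [  0.        , 278.32225285, 197.88234953],
       [  0.        ,   0.        ,   1.        ]]), 'R': array([[ 0.09397456,  0.99552752, -0.00968147],
       [ 0.96371716, -0.08852283,  0.25181926],
       [ 0.24983597, -0.0329948 , -0.96772586]]), 't': array([-0.03620583, -0.62945975,  0.19168044])}
```

View pics/w7.png

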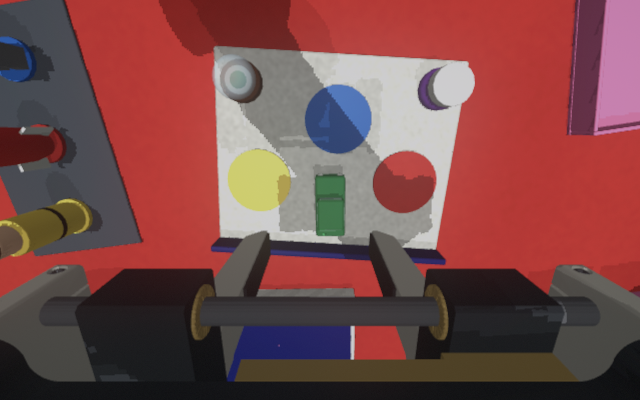

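```bash
python3 - <<'E'
from h import *
from cell import manip
P=manip.camera_params("wrist")
im=cv2.imread("pics/w7.png");h=cv2.cvtColor(im,cv2.COLOR_BGR2HSV)
def el(n,box,lo,hi,z):
    x0,y0,x1,y1=box;m=cv2.inRange(h,lo,hi)[y0:y1,x0:x1]
    c=max(cv2.findContours(m,0,1)[0],key=cv2.contourArea);M=cv2.moments(c)
    u,v=M["m10"]/M["m00"]+x0,M["m01"]/M["m00"]+y0
    print(n,cv2.contourArea(c),plane(P,u,v,z)); return c+[x0,y0]
el("y",(220,140,295,215),(22,100,60),(35,255,255),.015)
el("b",(300,80,380,158),(95,100,60),(125,255,255),.015)
el("r",(368,145,440,218),(0,100,40),(179,255,255),.015)
c=el("car",(310,165,350,242),(45,80,20),(85,255,255),.04)
q=np.array([plane(P,*p[0],.04) for p in c]);r=cv2.minAreaRect((q*1000).astype(np.float32));print(r)
print(cv2.boundingRect(c))
E
python3 -m handwheel '{"gripper":[0.065,0.065,0.065,0.065,0.065],"linear":[[0.005,0.007,-0.005],[0.005,0.005,0],[0,0,0],[0,0,0],[0,0,0]],"angular":[[-1.2,0.3,0.2],[-1.1,0.2,0],[0,0,0],[0,0,0],[0,0,0]]}'
python3 st.py  0.6525 -0.012 0.1
```

```text
y 2888.0 [ 0.6179628  -0.09498209]
b 3433.0 [0.55624869 0.00482149]
r 2945.0 [0.63614903 0.0783749 ]
car 1569.0 [ 0.64937728 -0.01251668]
((650.8740844726562, -12.81386947631836), (31.44234275817871, 70.90088653564453), 84.60172271728516)
(316, 175, 29, 61)
t: 28.9
tcp_pos: [0.6506, -0.0117, 0.1794]
eef_rot: [0.742, 0.67, -0.0, 0.0]
ft_force: [-0.4, 0.0, 0.0]
grip_width: 0.698
t 28.9 p [ 0.6506 -0.0117  0.1794] yaw 84.11 tilt [-0.0004 -0.0005] F [-0.4  0.   0. ] w 0.0649 q [ 0.46  0.69 -0.85  1.78  0.62  0.97  0.82]
to (0.6525, -0.012, 0.1) tool d [-0.      0.002   0.0794]
level turn deg [-0.02  0.03]
```

```bash
python3 -m handwheel '{"gripper":[0.058,0.058,0.058,0.058,0.058,0.058,0.058,0.058],"linear":[[0,0.001,0.008],[0,0,0.018],[0,0,0.02],[0,0,0.02],[0,0,0.02],[0,0,0.01],[0,0,0],[0,0,0]],"angular":[[0,0,0],[0,0,0],[0,0,0],[0,0,0],[0,0,0],[0,0,0],[0,0,0],[0,0,0]]}'
python3 st.py  0.6525 -0.0125 0.018
```

```text
t: 29.7
tcp_pos: [0.6495, -0.0124, 0.0727]
eef_rot: [0.743, 0.67, -0.002, -0.002]
ft_force: [-0.6, -0.0, -0.0]
grip_width: 0.626
t 29.7 p [ 0.6495 -0.0124  0.0727] yaw 84.09 tilt [-0.0053 -0.0003] F [-0.6 -0.  -0. ] w 0.0582 q [ 0.4   0.8  -0.76  1.85  0.75  0.81  0.71]
to (0.6525, -0.0125, 0.018) tool d [0.0003 0.0033 0.0546]
level turn deg [-0.3   0.05]
```

```bash
python3 -m handwheel '{"gripper":[0.058,0.058,0.058,0.058,0.058,0.058,0.058],"linear":[[0,0.003,0.006],[0,0.0005,0.012],[0,0.0005,0.012],[0,0,0.012],[0,0,0.006],[0,0,0],[0,0,0]],"angular":[[-0.3,0,-0.4],[0,0,0],[0,0,0],[0,0,0],[0,0,0],[0,0,0],[0,0,0]]}'
python3 st.py  0.6525 -0.0125 0.018;python3 -c "
from cell import manip
import cv2
cv2.imwrite('pics/w8.png',manip.capture('wrist')[:,:,::-1])
cv2.imwrite('pics/d8.png',cv2.resize(manip.capture('side')[130:270,235:415,::-1],None,fx=4,fy=4))"
```

```text
t: 30.4
tcp_pos: [0.6549, -0.0129, 0.0218]
eef_rot: [0.74, 0.672, 0.001, 0.001]
ft_force: [-0.6, 0.3, 0.3]
grip_width: 0.623
t 30.4 p [ 0.6549 -0.0129  0.0218] yaw 84.51 tilt [ 0.0028 -0.0008] F [-0.6  0.3  0.3] w 0.0579 q [ 0.37  0.86 -0.7   1.87  0.83  0.73  0.66]
to (0.6525, -0.0125, 0.018) tool d [ 0.0001 -0.0024  0.0038]
level turn deg [0.17 0.03]
```

View pics/w8.png

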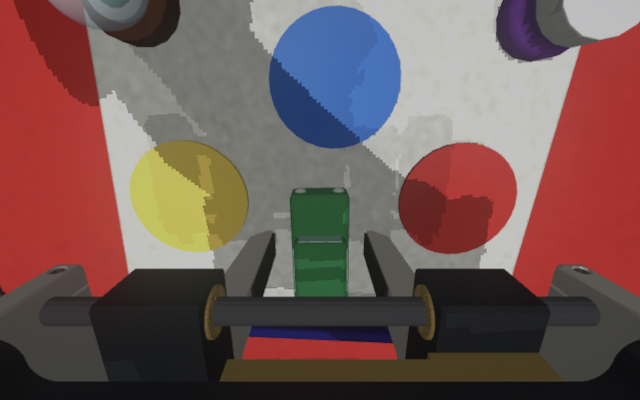

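View pics/d8.png

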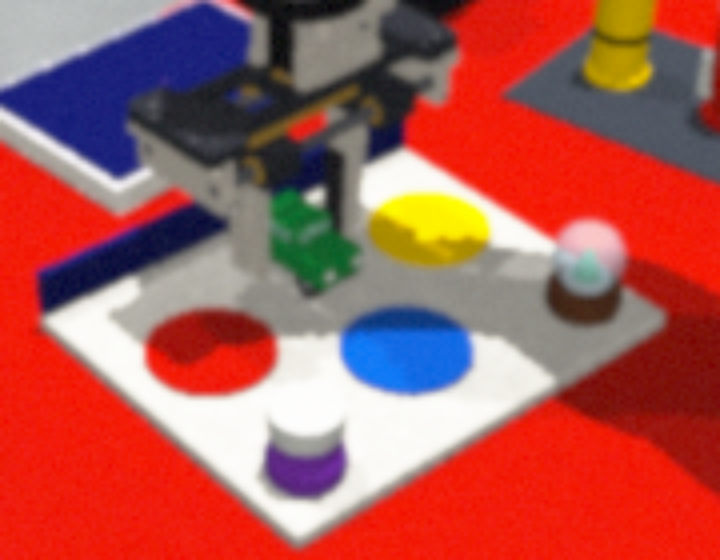

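```bash
python3 -m handwheel '{"gripper":[0.058,0.058,0.02,0.02,0.02,0.02,0.02,0.02],"linear":[[0,-0.002,0.005],[0,0,0],[0,0,0],[0,0,0],[0,0,0],[0,0,0],[0,0,0],[0,0,0]],"angular":[[0,0,0],[0,0,0],[0,0,0],[0,0,0],[0,0,0],[0,0,0],[0,0,0],[0,0,0]]}' 20
python3 st.py 0.6525 -0.0125 0.018
```

```text
t: 31.3
tcp_pos: [0.6535, -0.0128, 0.0181]
eef_rot: [0.74, 0.672, 0.002, 0.002]
ft_force: [0.5, -0.2, 0.4]
grip_width: 0.365
t 31.3 p [ 0.6535 -0.0128  0.0181] yaw 84.48 tilt [ 0.0053 -0.0009] F [ 0.5 -0.2  0.4] w 0.0339 q [ 0.36  0.87 -0.7   1.87  0.84  0.72  0.65]
to (0.6525, -0.0125, 0.018) tool d [ 0.0002 -0.0011  0.0001]
level turn deg [0.31 0.02]
```

```bash
python3 -m handwheel '{"gripper":[0.02,0.02,0.02,0.02,0.02,0.02,0.02],"linear":[[0,0,-0.01],[0,0,-0.025],[0,0,-0.035],[0,0,-0.035],[0,0,-0.02],[0,0,0],[0,0,0]],"angular":[[0,0,0],[0,0,0],[0,0,0],[0,0,0],[0,0,0],[0,0,0],[0,0,0]]}'
python3 st.py 0.507 0.345 0.15;python3 - <<'E'
from h import *
from cell import manip
cv2.imwrite('pics/w9.png',manip.capture('wrist')[:,:,::-1])
cv2.imwrite('pics/s9.png',cv2.resize(manip.capture('scene')[90:310,140:450,::-1],None,fx=2.5,fy=2.5))
E
```

```text
t: 32.0
tcp_pos: [0.6519, -0.0122, 0.1499]
eef_rot: [0.74, 0.673, 0.001, 0.001]
ft_force: [0.4, 0.5, -0.7]
grip_width: 0.363
t 32.0 p [ 0.6519 -0.0122  0.1499] yaw 84.56 tilt [ 0.0037 -0.0005] F [ 0.4  0.5 -0.7] w 0.0337 q [ 0.45  0.72 -0.83  1.8   0.66  0.92  0.79]
to (0.507, 0.345, 0.15) tool d [ 0.3418 -0.1781 -0.0008]
level turn deg [0.21 0.01]
```

View pics/w9.png

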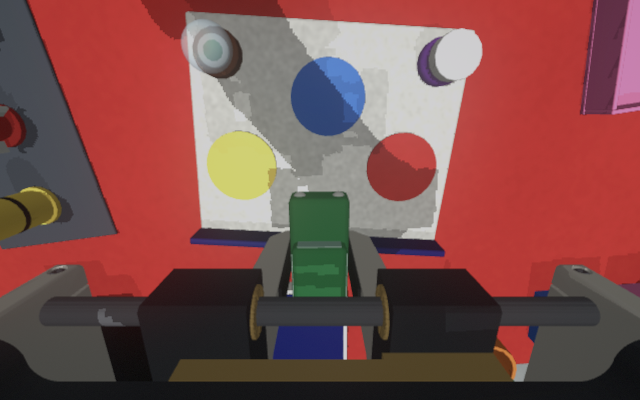

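View pics/s9.png

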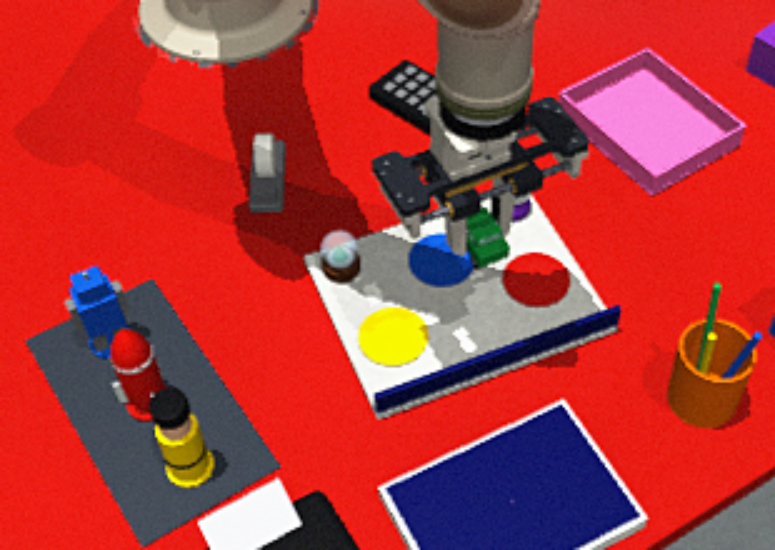

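```bash
python3 - <<'E'
from h import *
from cell import manip
P=manip.camera_params("scene")
q=np.array([plane(P,140+u/2.5,90+v/2.5,.035) for u,v in [(559,94),(649,48),(746,126),(654,180)]])
print(q.round(3),q.mean(0))
E
python3 -m handwheel '{"gripper":[0.02,0.02,0.02,0.02,0.02,0.02,0.02,0.02,0.02,0.02,0.02,0.02],"linear":[[0.017,-0.009,0],[0.030,-0.016,0],[0.036,-0.019,0],[0.036,-0.019,0],[0.036,-0.019,0],[0.036,-0.019,0],[0.036,-0.019,0],[0.036,-0.019,0],[0.036,-0.019,0],[0.030,-0.015,0],[0,0,0],[0,0,0]],"angular":[[0,0,0],[0,0,0],[0,0,0],[0,0,0],[0,0,0],[0,0,0],[0,0,0],[0,0,0],[0,0,0],[0,0,0],[0,0,0],[0,0,0]]}'
python3 st.py 0.507 0.345 0.12;python3 - <<'E'
from h import *
from cell import manip
cv2.imwrite('pics/w10.png',manip.capture('wrist')[:,:,::-1])
P=manip.camera_params("wrist")
np.savez("w10.npz",**P)
E
```

```text
[[0.427 0.263]
 [0.418 0.414]
 [0.595 0.422]
 [0.606 0.27 ]] [0.51162426 0.34213606]
t: 33.3
tcp_pos: [0.4998, 0.34, 0.1316]
eef_rot: [0.741, 0.672, -0.01, -0.005]
ft_force: [-0.0, -0.2, -0.6]
grip_width: 0.365
t 33.3 p [0.4998 0.34   0.1316] yaw 84.41 tilt [-0.0212 -0.0066] F [-0.  -0.2 -0.6] w 0.0339 q [-0.17  0.69 -0.8   1.91  0.64  0.84  0.16]
to (0.507, 0.345, 0.12) tool d [0.0058 0.0069 0.0114]
level turn deg [-1.17  0.5 ]
```

View pics/w10.png

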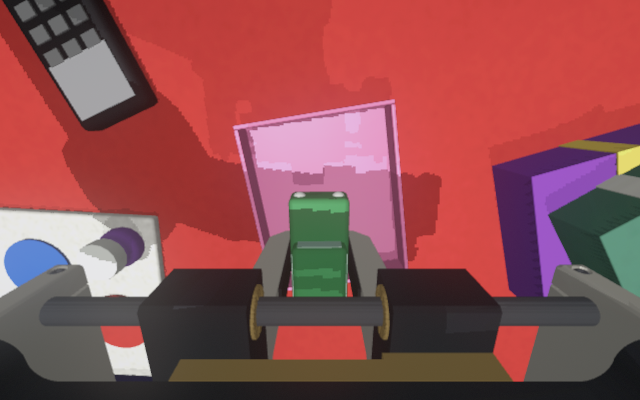

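```bash
python3 -m handwheel '{"gripper":[0.02,0.02,0.02,0.02,0.02,0.02,0.02],"linear":[[0.002,0.005,0],[0.001,0.004,0.008],[0,0,0.015],[0,0,0.018],[0,0,0.015],[0,0,0],[0,0,0]],"angular":[[-0.6,0.3,0],[-0.6,0.2,0],[0,0,0],[0,0,0],[0,0,0],[0,0,0],[0,0,0]]}'
python3 st.py 0.51 0.342 0.010
```

```text
t: 34.05
tcp_pos: [0.5125, 0.335, 0.0683]
eef_rot: [0.744, 0.668, -0.001, 0.001]
ft_force: [0.2, -0.1, -0.9]
grip_width: 0.363
t 34.05 p [0.5125 0.335  0.0683] yaw 83.9 tilt [ 0.0003 -0.0033] F [ 0.2 -0.1 -0.9] w 0.0338 q [-0.21  0.76 -0.72  1.95  0.76  0.73  0.07]
to (0.51, 0.342, 0.01) tool d [ 0.0068 -0.0033  0.0582]
level turn deg [0.04 0.18]
```

```bash
python3 -m handwheel '{"gripper":[0.02,0.02,0.02,0.02,0.02,0.02,0.02,0.02],"linear":[[0.006,-0.003,0.005],[0.001,0,0.012],[0,0,0.015],[0,0,0.012],[0,0,0.006],[0,0,0],[0,0,0],[0,0,0]],"angular":[[0,0,0],[0,0,0],[0,0,0],[0,0,0],[0,0,0],[0,0,0],[0,0,0],[0,0,0]]}'
python3 st.py 0.51 0.342 0.010
```

```text
t: 34.85
tcp_pos: [0.5103, 0.3436, 0.0144]
eef_rot: [0.744, 0.669, -0.0, 0.001]
ft_force: [-0.6, 0.7, -0.9]
grip_width: 0.365
t 34.85 p [0.5103 0.3436 0.0144] yaw 83.93 tilt [ 0.001  -0.0024] F [-0.6  0.7 -0.9] w 0.034 q [-0.27  0.83 -0.65  1.96  0.84  0.64 -0.01]
to (0.51, 0.342, 0.01) tool d [-0.0016 -0.0001  0.0044]
level turn deg [0.07 0.13]
```

```bash
python3 -m handwheel '{"gripper":[0.02,0.02,0.02],"linear":[[0,0,0.002],[0,0,0.003],[0,0,0]],"angular":[[0,0,0],[0,0,0],[0,0,0]]}'
python3 st.py 0.51 0.342 0.010
```

```text
t: 35.15
tcp_pos: [0.511, 0.3439, 0.0103]
eef_rot: [0.744, 0.669, 0.001, 0.001]
ft_force: [-0.3, -0.5, -0.9]
grip_width: 0.364
t 35.15 p [0.511  0.3439 0.0103] yaw 83.9 tilt [ 0.0027 -0.0012] F [-0.3 -0.5 -0.9] w 0.0338 q [-0.28  0.83 -0.64  1.96  0.85  0.63 -0.02]
to (0.51, 0.342, 0.01) tool d [-0.002  -0.0008  0.0003]
level turn deg [0.16 0.05]
```

```bash
python3 -m handwheel '{"gripper":[0.02,0.055,0.055,0.055,0.055,0.055,0.055,0.055,0.055,0.055],"linear":[[0,0,0.001],[0,0,0],[0,0,0],[0,0,0],[0,0,-0.015],[0,0,-0.035],[0,0,-0.04],[0,0,-0.04],[0,0,-0.04],[0,0,-0.02]],"angular":[[0,0,0],[0,0,0],[0,0,0],[0,0,0],[0,0,0],[0,0,0],[0,0,0],[0,0,0],[0,0,0],[0,0,0]]}'
python3 -m handwheel '{"gripper":[0.065,0.065,0.065,0.065,0.065,0.065,0.065,0.065,0.065,0.065,0.065,0.065,0.065],"linear":[[0,0,0],[0,0,0],[0,0,0],[0,0,0],[0,0,0],[0,0,0],[0,0,0],[0,0,0],[0,0,0],[0,0,0],[0,0,0],[0,0,0],[0,0,0]],"angular":[[0,0,5],[0,0,8.2],[0,0,8.2],[0,0,8.2],[0,0,8.2],[0,0,8.2],[0,0,8.2],[0,0,8.2],[0,0,8.2],[0,0,8.2],[0,0,6],[0,0,0],[0,0,0]]}'
python3 st.py 0.5508 -0.3477 0.24;python3 - <<'E'
from h import *
from cell import manip
cv2.imwrite('pics/d11.png',manip.capture('side')[:,:,::-1])
cv2.imwrite('pics/s11.png',cv2.resize(manip.capture('scene')[90:310,140:450,::-1],None,fx=2.5,fy=2.5))
E
```

```text
t: 36.15
tcp_pos: [0.508, 0.3439, 0.2083]
eef_rot: [0.743, 0.67, -0.002, 0.0]
ft_force: [0.8, 0.1, -0.1]
grip_width: 0.589
t: 37.45
tcp_pos: [0.5041, 0.347, 0.2277]
eef_rot: [0.999, -0.032, 0.002, -0.005]
ft_force: [0.1, 0.4, -0.1]
grip_width: 0.7
t 37.45 p [0.5041 0.347  0.2277] yaw -3.67 tilt [0.0046 0.0099] F [ 0.1  0.4 -0.1] w 0.0651 q [-0.37  0.49 -0.46  1.84  0.27  0.86 -1.03]
to (0.5508, -0.3477, 0.24) tool d [ 0.0911  0.6901 -0.019 ]
level turn deg [-0.58 -0.23]
```

View pics/s11.png

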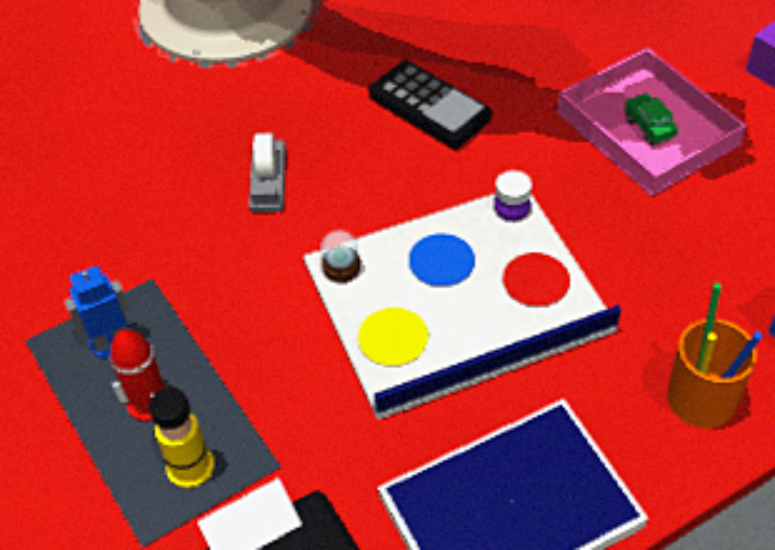

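View pics/d11.png

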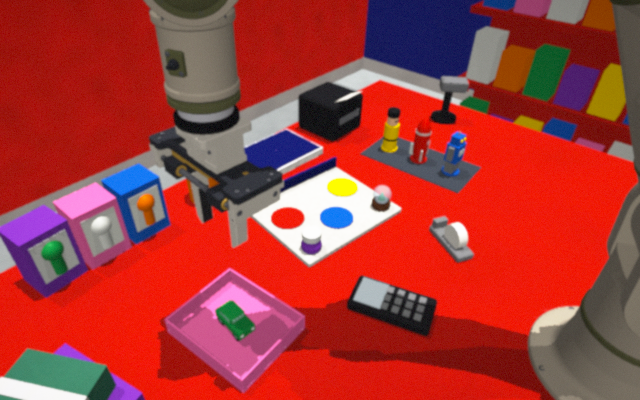

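```bash
python3 - <<'E'
from h import *
from cell import manip
def el(n,h,P,box,lo,hi,z=.015):
    x0,y0,x1,y1=box;m=cv2.inRange(h,lo,hi)[y0:y1,x0:x1]
    c=max(cv2.findContours(m,0,1)[0],key=cv2.contourArea);M=cv2.moments(c)
    u,v=M["m10"]/M["m00"]+x0,M["m01"]/M["m00"]+y0
    print(n,cv2.contourArea(c),plane(P,u,v,z).round(4))
im=cv2.imread("pics/d11.png");h=cv2.cvtColor(im,cv2.COLOR_BGR2HSV);P=manip.camera_params("side")
el("y",h,P,(325,176,360,198),(22,120,80),(35,255,255))
el("b",h,P,(317,204,357,232),(95,120,60),(125,255,255))
el("r",h,P,(268,205,308,232),(0,150,60),(179,255,255))
im=manip.capture("scene")[:,:,::-1].copy();h=cv2.cvtColor(im,cv2.COLOR_BGR2HSV);P=manip.camera_params("scene")
el("y",h,P,(280,210,315,240),(22,120,80),(35,255,255))
el("b",h,P,(300,182,333,207),(95,120,60),(125,255,255))
el("r",h,P,(339,189,370,214),(0,150,60),(179,255,255))
E
python3 -m handwheel '{"gripper":[0.065,0.065,0.065,0.065,0.065,0.065,0.065,0.065,0.065,0.065,0.065,0.065,0.065,0.065,0.065,0.065,0.065,0.065,0.065],"linear":[[0.006,0.020,0],[0.010,0.035,0],[0.011,0.041,0],[0.011,0.041,0],[0.011,0.041,0],[0.011,0.041,0],[0.011,0.041,0],[0.011,0.041,0],[0.011,0.041,0],[0.011,0.041,0],[0.011,0.041,0],[0.011,0.041,0],[0.011,0.041,0],[0.011,0.041,0],[0.011,0.041,0],[0.011,0.041,0],[0.008,0.03,0],[0,0,0],[0,0,0]],"angular":[[-0.3,0,0.3],[-0.3,-0.2,0.3],[0,0,0.3],[0,0,0.3],[0,0,0.3],[0,0,0],[0,0,0],[0,0,0],[0,0,0],[0,0,0],[0,0,0],[0,0,0],[0,0,0],[0,0,0],[0,0,0],[0,0,0],[0,0,0],[0,0,0],[0,0,0]]}'
python3 st.py 0.6418 -0.340 0.2;python3 - <<'E'
from h import *
from cell import manip
cv2.imwrite('pics/w12.png',manip.capture('wrist')[:,:,::-1])
E
```

```text
y 396.5 [ 0.6191 -0.0934]
b 502.0 [0.5566 0.0067]
r 487.0 [0.637  0.0803]
y 479.0 [ 0.6211 -0.0959]
b 398.0 [0.5598 0.0039]
r 408.0 [0.6393 0.0779]
t: 39.5
tcp_pos: [0.6174, -0.3777, 0.2232]
eef_rot: [0.999, -0.045, -0.006, 0.003]
ft_force: [0.7, -0.4, 0.4]
grip_width: 0.7
t 39.5 p [ 0.6174 -0.3777  0.2232] yaw -5.21 tilt [-0.013  -0.0057] F [ 0.7 -0.4  0.4] w 0.0651 q [ 0.7   0.62 -0.38  1.57  0.27  1.01  0.14]
to (0.6418, -0.34, 0.2) tool d [ 0.0211 -0.0399  0.0227]
level turn deg [0.39 0.71]
```

View pics/w12.png

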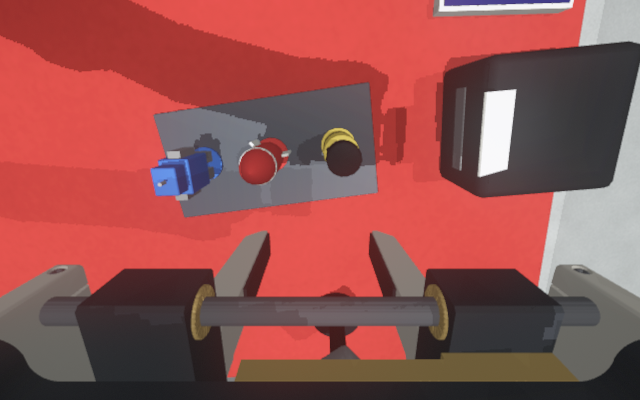

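```bash
python3 - <<'E'
from h import *
from cell import manip
P=manip.camera_params("wrist")
print(plane(P,344,160,.122),plane(P,258,165,.105), plane(P,183,176,.1))
E
python3 -m handwheel '{"gripper":[0.065,0.065,0.065,0.065,0.065],"linear":[[0.007,-0.013,0.005],[0.008,-0.016,0.005],[0.006,-0.010,0.005],[0,0,0],[0,0,0]],"angular":[[0.2,0.4,0.4],[0.2,0.3,0.4],[0,0,0],[0,0,0],[0,0,0]]}'
python3 st.py 0.6418 -0.340 0.0496
```

```text
[ 0.64331437 -0.34309443] [ 0.55563755 -0.34336361] [ 0.47251593 -0.34876619]
t: 40.05
tcp_pos: [0.6446, -0.3308, 0.2069]
eef_rot: [0.999, -0.049, 0.0, -0.001]
ft_force: [-0.1, 0.6, -0.7]
grip_width: 0.702
t 40.05 p [ 0.6446 -0.3308  0.2069] yaw -5.59 tilt [0.0005 0.0027] F [-0.1  0.6 -0.7] w 0.0653 q [ 0.63  0.64 -0.38  1.59  0.27  0.96  0.06]
to (0.6418, -0.34, 0.0496) tool d [-0.0019  0.0099  0.1573]
level turn deg [-0.15 -0.01]
```

```bash
python3 -m handwheel '{"gripper":[0.075,0.075,0.075,0.075,0.075,0.075,0.075,0.075,0.075],"linear":[[-0.001,0.006,0],[-0.001,0.005,0.01],[0,0,0.02],[0,0.001,0.025],[0,0.001,0.025],[0,0.001,0.025],[0,0,0.015],[0,0,0],[0,0,0]],"angular":[[-0.1,0,0],[0,0,0],[0,0,0],[0,0,0],[0,0,0],[0,0,0],[0,0,0],[0,0,0],[0,0,0]]}'
python3 st.py 0.6418 -0.340 0.0496
```

```text
t: 40.95
tcp_pos: [0.6383, -0.3535, 0.0811]
eef_rot: [0.999, -0.052, 0.0, 0.002]
ft_force: [0.3, -0.0, 0.2]
grip_width: 0.807
t 40.95 p [ 0.6383 -0.3535  0.0811] yaw -5.97 tilt [ 0.0006 -0.0038] F [ 0.3 -0.   0.2] w 0.075 q [ 0.63  0.77 -0.33  1.67  0.34  0.75  0.03]
to (0.6418, -0.34, 0.0496) tool d [ 0.002  -0.0139  0.0314]
level turn deg [ 0.22 -0.06]
```

```bash
python3 -m handwheel '{"gripper":[0.075,0.075,0.075,0.075,0.075,0.075,0.075],"linear":[[0.001,-0.006,0],[0.001,-0.006,0.005],[0,-0.001,0.01],[0,0,0.01],[0,0,0.006],[0,0,0],[0,0,0]],"angular":[[0.1,0,0],[0.1,0,0],[0,0,0],[0,0,0],[0,0,0],[0,0,0],[0,0,0]]}'
python3 st.py 0.6418 -0.341 0.0496
```

```text
t: 41.65
tcp_pos: [0.6441, -0.3399, 0.0509]
eef_rot: [0.999, -0.052, 0.003, 0.001]
ft_force: [0.1, 1.0, -0.1]
grip_width: 0.805
t 41.65 p [ 0.6441 -0.3399  0.0509] yaw -5.93 tilt [ 0.0056 -0.0021] F [ 0.1  1.  -0.1] w 0.0749 q [ 0.6   0.8  -0.32  1.69  0.36  0.7  -0.01]
to (0.6418, -0.341, 0.0496) tool d [-0.0022  0.0013  0.0013]
level turn deg [ 0.08 -0.33]
```

```bash
python3 -m handwheel '{"gripper":[0.075,0.03,0.03,0.03,0.03,0.03,0.03,0.03,0.03,0.03,0.03,0.03,0.03,0.03],"linear":[[-0.002,0.001,0],[0,0,0],[0,0,0],[0,0,0],[0,0,0],[0,0,0],[0,0,0],[0,0,0],[0,0,-0.012],[0,0,-0.02],[0,0,-0.03],[0,0,-0.02],[0,0,0],[0,0,0]],"angular":[[0,-0.2,0],[0,0,0],[0,0,0],[0,0,0],[0,0,0],[0,0,0],[0,0,0],[0,0,0],[0,0,0],[0,0,0],[0,0,0],[0,0,0],[0,0,0],[0,0,0]]}' 20
python3 st.py 0.62 -0.095 0.14
```

```text
t: 43.05
tcp_pos: [0.6413, -0.3408, 0.1386]
eef_rot: [0.999, -0.052, 0.001, 0.001]
ft_force: [0.5, 0.4, -1.2]
grip_width: 0.426
t 43.05 p [ 0.6413 -0.3408  0.1386] yaw -5.95 tilt [ 0.0018 -0.0017] F [ 0.5  0.4 -1.2] w 0.0396 q [ 0.62  0.7  -0.36  1.65  0.31  0.84  0.04]
to (0.62, -0.095, 0.14) tool d [-0.0466 -0.2423 -0.0019]
level turn deg [ 0.08 -0.11]
```

```bash
python3 -m handwheel '{"gripper":[0.03,0.03,0.03,0.03,0.03,0.03,0.03,0.03,0.03,0.03],"linear":[[-0.004,-0.020,0],[-0.007,-0.033,0],[-0.008,-0.038,0],[-0.008,-0.038,0],[-0.008,-0.038,0],[-0.007,-0.035,0],[-0.005,-0.025,0],[-0.001,-0.006,0],[0,0,0],[0,0,0]],"angular":[[0,0,0],[0,0,0],[0,0,0],[0,0,0],[0,0,0],[0,0,0],[0,0,0],[0,0,0],[0,0,0],[0,0,0]]}'
python3 st.py 0.62 -0.095 0.0619
```

```text
t: 44.05
tcp_pos: [0.6086, -0.0878, 0.1282]
eef_rot: [0.999, -0.05, -0.006, -0.001]
ft_force: [-0.2, -0.2, -0.1]
grip_width: 0.423
t 44.05 p [ 0.6086 -0.0878  0.1282] yaw -5.78 tilt [-0.0128  0.0036] F [-0.2 -0.2 -0.1] w 0.0393 q [ 0.28  0.6  -0.35  1.91  0.3   0.69 -0.34]
to (0.62, -0.095, 0.0619) tool d [0.0129 0.0062 0.0661]
level turn deg [-0.13  0.75]
```

```bash
python3 -m handwheel '{"gripper":[0.03,0.03,0.03,0.03,0.03,0.03,0.03],"linear":[[0.006,0.003,0],[0.006,0.003,0.003],[0,0,0.012],[0,0,0.016],[0,0,0.010],[0,0,0],[0,0,0]],"angular":[[-0.1,0.4,0],[0,0.3,0],[0,0,0],[0,0,0],[0,0,0],[0,0,0],[0,0,0]]}'
python3 st.py 0.62 -0.095 0.0619
```

```text
t: 44.75
tcp_pos: [0.6207, -0.1034, 0.0821]
eef_rot: [0.998, -0.055, -0.001, 0.001]
ft_force: [0.2, 0.1, -1.4]
grip_width: 0.43
t 44.75 p [ 0.6207 -0.1034  0.0821] yaw -6.35 tilt [-0.0011 -0.0018] F [ 0.2  0.1 -1.4] w 0.04 q [ 0.28  0.67 -0.31  1.92  0.34  0.61 -0.36]
to (0.62, -0.095, 0.0619) tool d [-0.0016 -0.0083  0.0202]
level turn deg [0.11 0.05]
```

```bash
python3 -m handwheel '{"gripper":[0.03,0.03,0.03,0.03,0.03,0.03],"linear":[[0,-0.004,0],[-0.001,-0.004,0.003],[0,0,0.007],[0,0,0.006],[0,0,0],[0,0,0]],"angular":[[0.1,0,0],[0,0,0],[0,0,0],[0,0,0],[0,0,0],[0,0,0]]}'
python3 st.py 0.62 -0.095 0.0619
```

```text
t: 45.35
tcp_pos: [0.6213, -0.0941, 0.066]
eef_rot: [0.998, -0.055, 0.001, -0.0]
ft_force: [0.3, 0.6, -0.2]
grip_width: 0.427
t 45.35 p [ 0.6213 -0.0941  0.066 ] yaw -6.31 tilt [0.0011 0.0002] F [ 0.3  0.6 -0.2] w 0.0397 q [ 0.25  0.69 -0.3   1.93  0.35  0.57 -0.38]
to (0.62, -0.095, 0.0619) tool d [-0.0012  0.001   0.0041]
level turn deg [-0.02 -0.06]
```

```bash
python3 -m handwheel '{"gripper":[0.03,0.03,0.03],"linear":[[-0.001,0,0.003],[0,0,0.003],[0,0,0]],"angular":[[0,0,0],[0,0,0],[0,0,0]]}'
python3 st.py 0.62 -0.095 0.0619
```

```text
t: 45.65
tcp_pos: [0.6216, -0.0941, 0.0621]
eef_rot: [0.998, -0.055, 0.002, 0.0]
ft_force: [0.8, -0.2, -0.7]
grip_width: 0.426
t 45.65 p [ 0.6216 -0.0941  0.0621] yaw -6.32 tilt [ 0.0043 -0.0006] F [ 0.8 -0.2 -0.7] w 0.0396 q [ 0.25  0.7  -0.29  1.93  0.36  0.56 -0.39]
to (0.62, -0.095, 0.0619) tool d [-0.0015  0.0011  0.0001]
level turn deg [ 0.01 -0.25]
```

Release, rise, then go to the rocket on the mat at (0.551, −0.347).

```bash
python3 -m handwheel '{"gripper":[0.03,0.03,0.06,0.06,0.06,0.065,0.065,0.065,0.065,0.065,0.065],"linear":[[0,0,0.002],[0,0,0],[0,0,0],[0,0,0],[0,0,0],[0,0,-0.02],[0,0,-0.03],[0,0,-0.035],[0,0,-0.035],[0,0,-0.03],[0,0,0]],"angular":[[0,0,0],[0,0,0],[0,0,0],[0,0,0],[0,0,0],[0,0,0],[0,0,0],[0,0,0],[0,0,0],[0,0,0],[0,0,0]]}'
python3 st.py  0.5508 -0.347 0.2 ; python3 -c "
from cell import manip
import cv2
cv2.imwrite('pics/s13.png',cv2.resize(manip.capture('scene')[150:320,140:400,::-1],None,fx=3,fy=3))"
```

```text
t: 46.75
tcp_pos: [0.6203, -0.094, 0.2141]
eef_rot: [0.998, -0.055, 0.0, 0.0]
ft_force: [0.1, 0.5, 0.1]
grip_width: 0.694
t 46.75 p [ 0.6203 -0.094   0.2141] yaw -6.32 tilt [ 0.0008 -0.0001] F [0.1 0.5 0.1] w 0.0645 q [ 0.32  0.51 -0.38  1.82  0.24  0.86 -0.29]
to (0.5508, -0.347, 0.2) tool d [-0.0412  0.2591  0.0141]
level turn deg [-0.   -0.05]
```

View pics/s13.png

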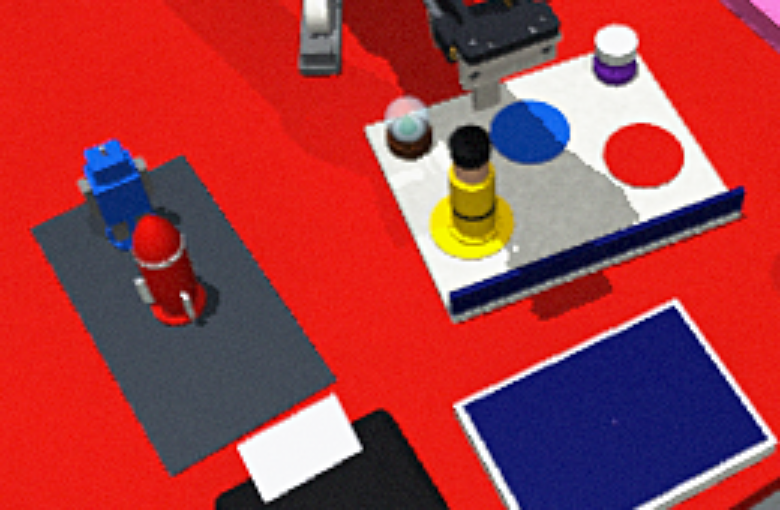

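Guard stands centred on the yellow disc. Rocket next.

```bash
python3 -m handwheel '{"gripper":[0.075,0.075,0.075,0.075,0.075,0.075,0.075,0.075,0.075,0.075],"linear":[[-0.003,0.020,0],[-0.005,0.033,0],[-0.007,0.042,0],[-0.007,0.042,0],[-0.007,0.042,0],[-0.006,0.038,0],[-0.004,0.028,0],[-0.001,0.008,0],[0,0,0],[0,0,0]],"angular":[[0,0,0],[0,0,0],[0,0,0],[0,0,0],[0,0,0],[0,0,0],[0,0,0],[0,0,0],[0,0,0],[0,0,0]]}'
python3 st.py 0.5508 -0.347 0.2
```

```text
t: 47.8
tcp_pos: [0.545, -0.3458, 0.1976]
eef_rot: [0.999, -0.053, -0.009, -0.004]
ft_force: [0.6, 0.8, -0.7]
grip_width: 0.806
t 47.8 p [ 0.545  -0.3458  0.1976] yaw -6.03 tilt [-0.017   0.0089] F [ 0.6  0.8 -0.7] w 0.075 q [ 0.72  0.56 -0.37  1.78  0.25  0.87  0.13]
to (0.5508, -0.347, 0.2) tool d [ 0.0058  0.0005 -0.0025]
level turn deg [-0.41  1.02]
```

```bash
python3 -m handwheel '{"gripper":[0.075,0.075,0.075,0.075,0.075,0.075,0.075,0.075,0.075],"linear":[[0.004,0.001,0],[0.003,0.001,0.008],[0,0.001,0.018],[0,0.001,0.02],[0,0.001,0.02],[0,0.001,0.02],[0,0,0.012],[0,0,0],[0,0,0]],"angular":[[-0.2,0.6,0],[-0.2,0.4,0],[0,0,0],[0,0,0],[0,0,0],[0,0,0],[0,0,0],[0,0,0],[0,0,0]]}'
python3 st.py 0.5508 -0.347 0.0565
```

```text
t: 48.7
tcp_pos: [0.5595, -0.3403, 0.095]
eef_rot: [0.999, -0.044, 0.004, -0.001]
ft_force: [0.8, 0.1, 0.1]
grip_width: 0.809
t 48.7 p [ 0.5595 -0.3403  0.095 ] yaw -5.07 tilt [0.0075 0.0017] F [0.8 0.1 0.1] w 0.0752 q [ 0.67  0.68 -0.32  1.85  0.33  0.66  0.07]
to (0.5508, -0.347, 0.0565) tool d [-0.0083  0.0076  0.0384]
level turn deg [-0.14 -0.42]
```

```bash
python3 -m handwheel '{"gripper":[0.075,0.075,0.075,0.075,0.075,0.075,0.075,0.075],"linear":[[-0.004,0.004,0],[-0.004,0.003,0.004],[0,0,0.01],[0,0,0.012],[0,0,0.008],[0,0,0],[0,0,0],[0,0,0]],"angular":[[-0.1,-0.2,0],[0,-0.2,0],[0,0,0],[0,0,0],[0,0,0],[0,0,0],[0,0,0],[0,0,0]]}'
python3 st.py 0.5508 -0.347 0.0565
```

```text
t: 49.5
tcp_pos: [0.5513, -0.3477, 0.0601]
eef_rot: [0.999, -0.044, 0.001, 0.001]
ft_force: [0.0, -0.1, 0.2]
grip_width: 0.804
t 49.5 p [ 0.5513 -0.3477  0.0601] yaw -5.09 tilt [ 0.0027 -0.0012] F [ 0.  -0.1  0.2] w 0.0748 q [ 0.67  0.72 -0.3   1.88  0.35  0.59  0.06]
to (0.5508, -0.347, 0.0565) tool d [-0.0005 -0.0006  0.0036]
level turn deg [ 0.06 -0.16]
```

```bash
python3 -m handwheel '{"gripper":[0.075,0.075,0.03,0.03,0.03,0.03,0.03,0.03,0.03],"linear":[[0,0,0.004],[0,0,0],[0,0,0],[0,0,0],[0,0,0],[0,0,0],[0,0,0],[0,0,0],[0,0,0]],"angular":[[0,0,0],[0,0,0],[0,0,0],[0,0,0],[0,0,0],[0,0,0],[0,0,0],[0,0,0],[0,0,0]]}' 20
python3 -m handwheel '{"gripper":[0.03,0.03,0.03,0.03,0.03,0.03,0.03],"linear":[[0,0,-0.015],[0,0,-0.03],[0,0,-0.035],[0,0,-0.035],[0,0,-0.03],[0,0,0],[0,0,0]],"angular":[[0,0,0],[0,0,0],[0,0,0],[0,0,0],[0,0,0],[0,0,0],[0,0,0]]}'
python3 st.py 0.638 0.079 0.22
```

```text
t: 50.4
tcp_pos: [0.5519, -0.3479, 0.0569]
eef_rot: [0.999, -0.044, 0.002, 0.001]
ft_force: [0.6, 0.1, -0.7]
grip_width: 0.427
t: 51.1
tcp_pos: [0.5503, -0.3466, 0.2117]
eef_rot: [0.999, -0.044, 0.002, 0.0]
ft_force: [-0.2, 0.5, -2.3]
grip_width: 0.423
t 51.1 p [ 0.5503 -0.3466  0.2117] yaw -5.03 tilt [ 0.0032 -0.0011] F [-0.2  0.5 -2.3] w 0.0393 q [ 0.73  0.54 -0.38  1.77  0.25  0.87  0.15]
to (0.638, 0.079, 0.22) tool d [ 0.0501 -0.4317 -0.0085]
level turn deg [ 0.05 -0.19]
```

```bash
python3 -m handwheel '{"gripper":[0.03,0.03,0.03,0.03,0.03,0.03,0.03,0.03,0.03,0.03,0.03,0.03,0.03,0.03,0.03,0.03],"linear":[[0,0,-0.025],[0,0,-0.025],[0.002,-0.020,-0.002],[0.004,-0.033,-0.002],[0.005,-0.042,-0.002],[0.005,-0.042,-0.002],[0.005,-0.042,-0.002],[0.005,-0.042,-0.002],[0.005,-0.042,-0.002],[0.005,-0.042,-0.002],[0.005,-0.042,-0.002],[0.005,-0.042,-0.002],[0.004,-0.030,0],[0.002,-0.010,0],[0,0,0],[0,0,0]],"angular":[[0,0,0],[0,0,0],[0,0,0],[0,0,0],[0,0,0],[0,0,0],[0,0,0],[0,0,0],[0,0,0],[0,0,0],[0,0,0],[0,0,0],[0,0,0],[0,0,0],[0,0,0],[0,0,0]]}'
python3 st.py 0.638 0.079 0.068
```

```text
t: 52.7
tcp_pos: [0.6277, 0.1052, 0.2614]
eef_rot: [0.999, -0.041, -0.015, -0.003]
ft_force: [0.7, -0.6, -1.9]
grip_width: 0.427
t 52.7 p [0.6277 0.1052 0.2614] yaw -4.64 tilt [-0.03    0.0065] F [ 0.7 -0.6 -1.9] w 0.0398 q [ 0.05  0.5  -0.45  1.72  0.23  1.   -0.56]
to (0.638, 0.079, 0.068) tool d [0.0183 0.0261 0.1928]
level turn deg [-0.23  1.74]
```

```bash
python3 -m handwheel '{"gripper":[0.03,0.03,0.03,0.03,0.03,0.03,0.03,0.03,0.03,0.03],"linear":[[0.006,0.010,0],[0.006,0.012,0.005],[0.002,0.002,0.018],[0,0,0.022],[0,0,0.024],[0,0,0.024],[0,0,0.022],[0,0,0.012],[0,0,0],[0,0,0]],"angular":[[-0.1,0.8,0.3],[-0.1,0.8,0.3],[0,0,0.3],[0,0,0],[0,0,0],[0,0,0],[0,0,0],[0,0,0],[0,0,0],[0,0,0]]}'
python3 st.py 0.638 0.079 0.068
```

```text
t: 53.7
tcp_pos: [0.6426, 0.0509, 0.1287]
eef_rot: [0.998, -0.063, 0.003, 0.005]
ft_force: [-0.3, -0.3, -1.0]
grip_width: 0.425
t 53.7 p [0.6426 0.0509 0.1287] yaw -7.22 tilt [ 0.0061 -0.0109] F [-0.3 -0.3 -1. ] w 0.0395 q [ 0.07  0.63 -0.37  1.86  0.35  0.72 -0.63]
to (0.638, 0.079, 0.068) tool d [-0.0085 -0.0279  0.0603]
level turn deg [ 0.57 -0.42]
```

```bash
python3 -m handwheel '{"gripper":[0.03,0.03,0.03,0.03,0.03,0.03,0.03,0.03],"linear":[[-0.003,-0.010,0],[-0.003,-0.012,0],[-0.001,-0.005,0.008],[0,0,0.012],[0,0,0.012],[0,0,0.006],[0,0,0],[0,0,0]],"angular":[[0.3,-0.2,0],[0.2,-0.1,0],[0,0,0],[0,0,0],[0,0,0],[0,0,0],[0,0,0],[0,0,0]]}'
python3 st.py 0.638 0.079 0.068
```

```text
t: 54.5
tcp_pos: [0.6403, 0.082, 0.0898]
eef_rot: [0.998, -0.062, 0.003, -0.0]
ft_force: [-0.3, 0.8, -1.0]
grip_width: 0.423
t 54.5 p [0.6403 0.082  0.0898] yaw -7.15 tilt [0.006  0.0001] F [-0.3  0.8 -1. ] w 0.0394 q [ 0.01  0.68 -0.35  1.88  0.37  0.64 -0.69]
to (0.638, 0.079, 0.068) tool d [-0.0021  0.0033  0.0218]
level turn deg [-0.05 -0.34]
```

```bash
python3 -m handwheel '{"gripper":[0.03,0.03,0.03,0.03,0.03,0.03],"linear":[[-0.002,0.003,0.002],[0,0,0.006],[0,0,0.007],[0,0,0.004],[0,0,0],[0,0,0]],"angular":[[0,-0.3,0],[0,0,0],[0,0,0],[0,0,0],[0,0,0],[0,0,0]]}'
python3 st.py 0.638 0.079 0.068
```

```text
t: 55.1
tcp_pos: [0.6381, 0.0781, 0.0694]
eef_rot: [0.998, -0.063, 0.0, -0.0]
ft_force: [0.5, -0.2, -0.5]
grip_width: 0.425
t 55.1 p [0.6381 0.0781 0.0694] yaw -7.23 tilt [0.0009 0.0006] F [ 0.5 -0.2 -0.5] w 0.0395 q [ 0.01  0.7  -0.33  1.89  0.38  0.61 -0.69]
to (0.638, 0.079, 0.068) tool d [-0.0003 -0.0008  0.0014]
level turn deg [-0.04 -0.05]
```

```bash
python3 -m handwheel '{"gripper":[0.03,0.03,0.03,0.06,0.06,0.06,0.065,0.065,0.065,0.065,0.065,0.065],"linear":[[0,0,0.002],[0,0,0.001],[0,0,0],[0,0,0],[0,0,0],[0,0,0],[0,0,-0.02],[0,0,-0.03],[0,0,-0.035],[0,0,-0.035],[0,0,-0.035],[0,0,0]],"angular":[[0,0,0],[0,0,0],[0,0,0],[0,0,0],[0,0,0],[0,0,0],[0,0,0],[0,0,0],[0,0,0],[0,0,0],[0,0,0],[0,0,0]]}'
python3 st.py  0.4585 -0.350 0.2 ; python3 -c "
from cell import manip
import cv2
cv2.imwrite('pics/s14.png',cv2.resize(manip.capture('scene')[150:320,140:400,::-1],None,fx=3,fy=3))"
```

```text
t: 56.3
tcp_pos: [0.638, 0.079, 0.2276]
eef_rot: [0.998, -0.063, 0.0, -0.0]
ft_force: [0.6, -0.5, -0.4]
grip_width: 0.702
t 56.3 p [0.638  0.079  0.2276] yaw -7.17 tilt [0.0001 0.001 ] F [ 0.6 -0.5 -0.4] w 0.0653 q [ 0.07  0.52 -0.43  1.77  0.26  0.91 -0.59]
to (0.4585, -0.35, 0.2) tool d [-0.1246  0.4481  0.0272]
level turn deg [-0.06  0.  ]
```

View pics/s14.png

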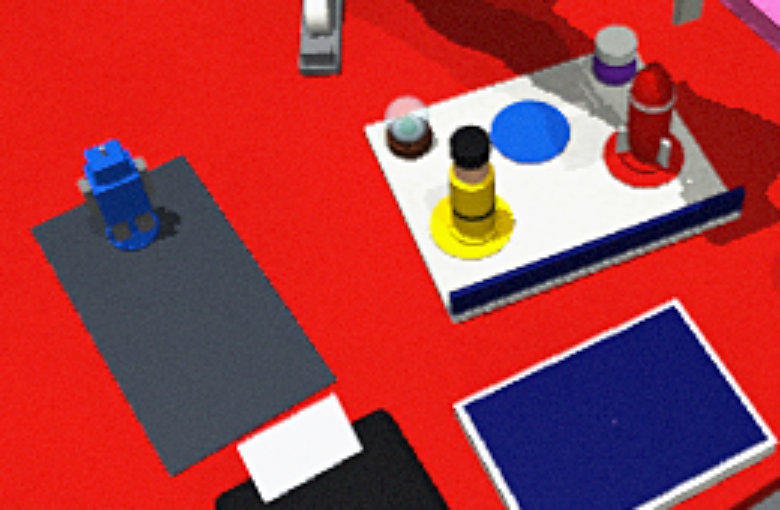

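```bash
python3 -m handwheel '{"gripper":[0.075,0.075,0.075,0.075,0.075,0.075,0.075,0.075,0.075,0.075,0.075,0.075,0.075,0.075],"linear":[[-0.006,0.020,0],[-0.009,0.033,0],[-0.011,0.040,0],[-0.011,0.040,0],[-0.011,0.040,0],[-0.011,0.040,0],[-0.011,0.040,0],[-0.011,0.040,0],[-0.011,0.040,0],[-0.011,0.040,0],[-0.010,0.035,0],[-0.005,0.018,0],[0,0,0],[0,0,0]],"angular":[[0,0,-0.4],[0,0,-0.4],[0,0,-0.4],[0,0,-0.4],[0,0,-0.4],[0,0,0],[0,0,0],[0,0,0],[0,0,0],[0,0,0],[0,0,0],[0,0,0],[0,0,0],[0,0,0]]}'
python3 st.py 0.4585 -0.350 0.2
```

```text
t: 57.75
tcp_pos: [0.4647, -0.3474, 0.2073]
eef_rot: [0.999, -0.043, -0.012, -0.005]
ft_force: [-0.8, 0.0, -0.2]
grip_width: 0.806
t 57.75 p [ 0.4647 -0.3474  0.2073] yaw -4.95 tilt [-0.0231  0.0101] F [-0.8  0.  -0.2] w 0.075 q [ 0.83  0.48 -0.41  1.91  0.26  0.83  0.19]
to (0.4585, -0.35, 0.2) tool d [-0.0058  0.0032  0.0074]
level turn deg [-0.46  1.37]
```

```bash
python3 -m handwheel '{"gripper":[0.075,0.075,0.075,0.075,0.075,0.075,0.075,0.075,0.075,0.075],"linear":[[-0.005,0.001,0],[-0.003,0.001,0.005],[-0.001,0,0.018],[0,0,0.02],[0,0.001,0.02],[0,0.001,0.02],[0,0,0.012],[0,0,0],[0,0,0],[0,0,0]],"angular":[[-0.2,0.8,0],[-0.2,0.5,0],[0,0,0],[0,0,0],[0,0,0],[0,0,0],[0,0,0],[0,0,0],[0,0,0],[0,0,0]]}'
python3 st.py 0.4585 -0.350 0.058
```

```text
t: 58.75
tcp_pos: [0.4581, -0.3398, 0.1095]
eef_rot: [0.999, -0.036, 0.003, -0.001]
ft_force: [0.2, 0.5, -0.2]
grip_width: 0.806
t 58.75 p [ 0.4581 -0.3398  0.1095] yaw -4.08 tilt [0.006  0.0017] F [ 0.2  0.5 -0.2] w 0.075 q [ 0.79  0.58 -0.35  2.04  0.35  0.57  0.12]
to (0.4585, -0.35, 0.058) tool d [0.0009 0.0102 0.0515]
level turn deg [-0.12 -0.33]
```

```bash
python3 -m handwheel '{"gripper":[0.075,0.075,0.075,0.075,0.075,0.075,0.075,0.075],"linear":[[0.001,0.005,0],[0,0.005,0.006],[0,0,0.012],[0,0,0.014],[0,0,0.012],[0,0,0.005],[0,0,0],[0,0,0]],"angular":[[-0.1,-0.2,0.5],[0,-0.1,0.4],[0,0,0],[0,0,0],[0,0,0],[0,0,0],[0,0,0],[0,0,0]]}'
python3 st.py 0.4585 -0.350 0.058;python3 -c "
from cell import manip
import cv2
cv2.imwrite('pics/w15.png',manip.capture('wrist')[:,:,::-1])"
```

```text
t: 59.55
tcp_pos: [0.4588, -0.3514, 0.0569]
eef_rot: [0.999, -0.045, 0.001, 0.0]
ft_force: [0.1, -0.3, -0.2]
grip_width: 0.804
t 59.55 p [ 0.4588 -0.3514  0.0569] yaw -5.1 tilt [ 0.0014 -0.0007] F [ 0.1 -0.3 -0.2] w 0.0748 q [ 0.76  0.66 -0.3   2.05  0.4   0.48  0.07]
to (0.4585, -0.35, 0.058) tool d [-0.0004 -0.0014 -0.0011]
level turn deg [ 0.03 -0.08]
```

View pics/w15.png

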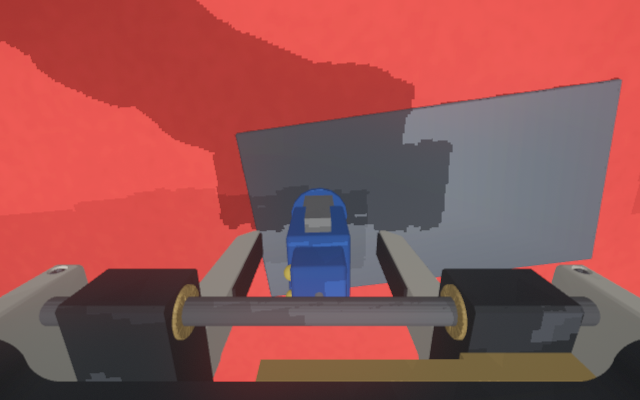

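```bash
python3 -m handwheel '{"gripper":[0.025,0.025,0.025,0.025,0.025,0.025,0.025,0.025,0.025,0.025,0.025,0.025,0.025,0.025],"linear":[[0,-0.001,0],[0,0,0],[0,0,0],[0,0,0],[0,0,0],[0,0,0],[0,0,0],[0,0,-0.015],[0,0,-0.03],[0,0,-0.035],[0,0,-0.035],[0,0,-0.03],[0,0,0],[0,0,0]],"angular":[[0,0,0],[0,0,0],[0,0,0],[0,0,0],[0,0,0],[0,0,0],[0,0,0],[0,0,0],[0,0,0],[0,0,0],[0,0,0],[0,0,0],[0,0,0],[0,0,0]]}' 20
python3 st.py 0.558 0.005 0.21
```

```text
t: 61.0
tcp_pos: [0.4575, -0.3495, 0.2069]
eef_rot: [0.999, -0.044, -0.0, -0.0]
ft_force: [-0.3, 0.3, -2.1]
grip_width: 0.366
t 61.0 p [ 0.4575 -0.3495  0.2069] yaw -5.08 tilt [-0.0006  0.0008] F [-0.3  0.3 -2.1] w 0.034 q [ 0.85  0.46 -0.42  1.94  0.26  0.79  0.2 ]
to (0.558, 0.005, 0.21) tool d [ 0.0687 -0.362  -0.0029]
level turn deg [-0.04  0.04]
```

```bash
python3 -m handwheel '{"gripper":[0.025,0.025,0.025,0.025,0.025,0.025,0.025,0.025,0.025,0.025,0.025,0.025],"linear":[[0.004,-0.020,-0.001],[0.006,-0.032,-0.002],[0.008,-0.040,-0.002],[0.008,-0.040,-0.002],[0.008,-0.040,-0.002],[0.008,-0.040,-0.002],[0.008,-0.040,-0.002],[0.008,-0.040,-0.001],[0.006,-0.030,0],[0.003,-0.015,0],[0,0,0],[0,0,0]],"angular":[[0,0,0],[0,0,0],[0,0,0],[0,0,0],[0,0,0],[0,0,0],[0,0,0],[0,0,0],[0,0,0],[0,0,0],[0,0,0],[0,0,0]]}'
python3 st.py 0.558 0.005 0.068
```

```text
t: 62.2
tcp_pos: [0.5503, -0.0083, 0.2042]
eef_rot: [0.999, -0.046, -0.012, -0.003]
ft_force: [0.3, -0.7, -1.8]
grip_width: 0.364
t 62.2 p [ 0.5503 -0.0083  0.2042] yaw -5.25 tilt [-0.024   0.0061] F [ 0.3 -0.7 -1.8] w 0.0339 q [ 0.24  0.45 -0.45  1.98  0.26  0.79 -0.45]
to (0.558, 0.005, 0.068) tool d [ 0.0098 -0.0135  0.136 ]
level turn deg [-0.22  1.4 ]
```

```bash
python3 -m handwheel '{"gripper":[0.025,0.025,0.025,0.025,0.025,0.025,0.025,0.025,0.025,0.025],"linear":[[0.003,-0.006,0],[0.003,-0.006,0.004],[0,-0.002,0.015],[0,0,0.018],[0,0,0.02],[0,0,0.02],[0,0,0.012],[0,0,0],[0,0,0],[0,0,0]],"angular":[[-0.1,0.7,0],[-0.1,0.6,0],[0,0,0],[0,0,0],[0,0,0],[0,0,0],[0,0,0],[0,0,0],[0,0,0],[0,0,0]]}'
python3 st.py 0.558 0.005 0.068
```

```text
t: 63.2
tcp_pos: [0.5581, -0.001, 0.111]
eef_rot: [0.999, -0.051, 0.002, 0.001]
ft_force: [-0.1, -0.5, -1.6]
grip_width: 0.362
t 63.2 p [ 0.5581 -0.001   0.111 ] yaw -5.89 tilt [ 0.0035 -0.0027] F [-0.1 -0.5 -1.6] w 0.0337 q [ 0.15  0.57 -0.37  2.06  0.38  0.57 -0.58]
to (0.558, 0.005, 0.068) tool d [-0.0009 -0.0061  0.043 ]
level turn deg [ 0.13 -0.21]
```

```bash
python3 -m handwheel '{"gripper":[0.025,0.025,0.025,0.025,0.025,0.025,0.025],"linear":[[-0.001,-0.006,0.003],[0,0,0.010],[0,0,0.012],[0,0,0.009],[0,0,0],[0,0,0],[0,0,0]],"angular":[[0.1,-0.2,0],[0,0,0],[0,0,0],[0,0,0],[0,0,0],[0,0,0],[0,0,0]]}'
python3 st.py 0.558 0.005 0.068
```

```text
t: 63.9
tcp_pos: [0.5587, 0.0058, 0.0752]
eef_rot: [0.999, -0.051, 0.001, 0.0]
ft_force: [-0.3, 0.1, -1.9]
grip_width: 0.366
t 63.9 p [0.5587 0.0058 0.0752] yaw -5.89 tilt [ 0.0023 -0.0002] F [-0.3  0.1 -1.9] w 0.034 q [ 0.11  0.62 -0.33  2.09  0.41  0.49 -0.63]
to (0.558, 0.005, 0.068) tool d [-0.0006  0.0008  0.0072]
level turn deg [-0.   -0.13]
```

```bash
python3 -m handwheel '{"gripper":[0.025,0.025,0.025,0.025],"linear":[[0,0,0.003],[0,0,0.004],[0,0,0.001],[0,0,0]],"angular":[[0,0,0],[0,0,0],[0,0,0],[0,0,0]]}'
python3 st.py 0.558 0.005 0.068
```

```text
t: 64.3
tcp_pos: [0.5591, 0.0058, 0.069]
eef_rot: [0.999, -0.051, 0.002, 0.0]
ft_force: [0.3, -1.0, -1.2]
grip_width: 0.366
t 64.3 p [0.5591 0.0058 0.069 ] yaw -5.88 tilt [ 0.0045 -0.001 ] F [ 0.3 -1.  -1.2] w 0.0341 q [ 0.11  0.63 -0.32  2.09  0.42  0.48 -0.64]
to (0.558, 0.005, 0.068) tool d [-0.001   0.0009  0.001 ]
level turn deg [ 0.03 -0.26]
```

```bash
python3 -m handwheel '{"gripper":[0.025,0.025,0.058,0.058,0.058,0.065,0.065,0.065,0.065,0.065,0.065,0.065],"linear":[[0,0,0.002],[0,0,0],[0,0,0],[0,0,0],[0,0,0],[0,0,-0.02],[0,0,-0.03],[0,0,-0.035],[0,0,-0.035],[0,0,-0.035],[0,0,-0.035],[0,0,0]],"angular":[[0,0,0],[0,0,0],[0,0,0],[0,0,0],[0,0,0],[0,0,0],[0,0,0],[0,0,0],[0,0,0],[0,0,0],[0,0,0],[0,0,0]]}'
python3 st.py; python3 -c "
from cell import manip
import cv2
cv2.imwrite('pics/w16.png',manip.capture('wrist')[:,:,::-1])
cv2.imwrite('pics/s16.png',cv2.resize(manip.capture('scene')[90:310,140:450,::-1],None,fx=2.5,fy=2.5))
cv2.imwrite('pics/d16.png',cv2.resize(manip.capture('side')[130:390,160:460,::-1],None,fx=2.2,fy=2.2))"
```

```text
t: 65.5
tcp_pos: [0.5581, 0.0064, 0.2632]
eef_rot: [0.999, -0.051, 0.001, 0.0]
ft_force: [0.3, -0.2, -0.9]
grip_width: 0.702
t 65.5 p [0.5581 0.0064 0.2632] yaw -5.84 tilt [ 0.0022 -0.0006] F [ 0.3 -0.2 -0.9] w 0.0653 q [ 0.24  0.38 -0.48  1.92  0.22  0.89 -0.45]
level turn deg [ 0.02 -0.13]
```

View pics/s16.png

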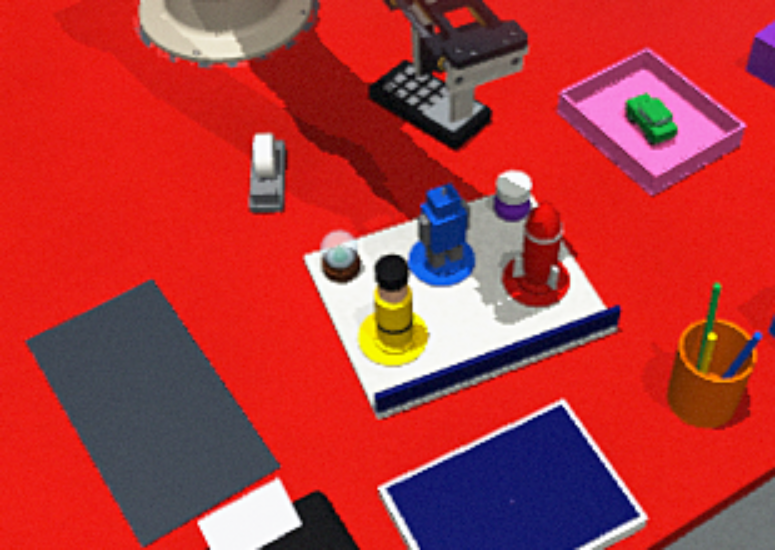

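View pics/d16.png

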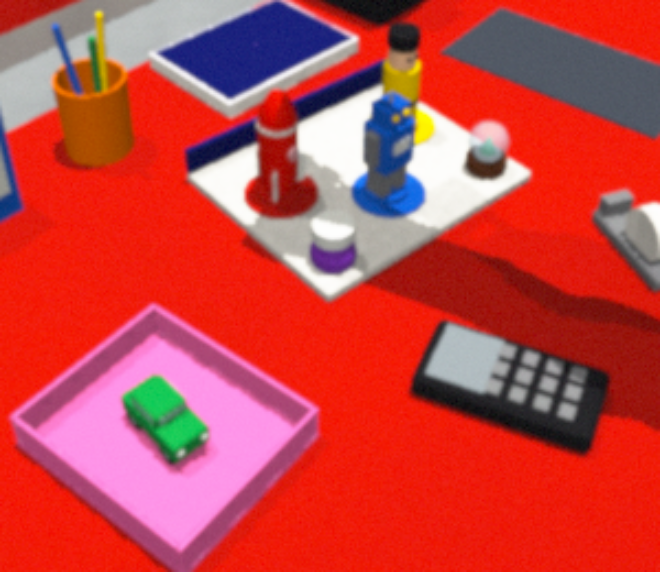

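View pics/w16.png

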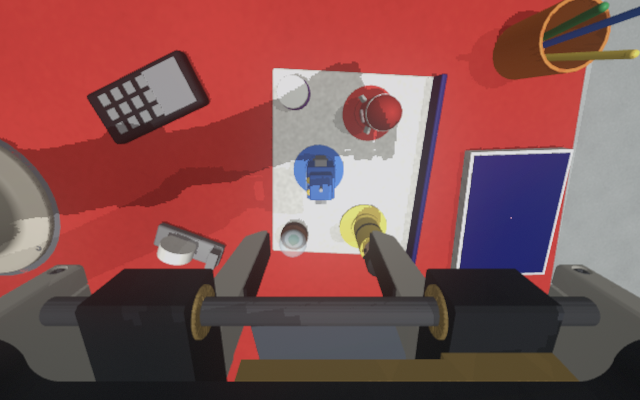

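```bash
python3 - <<'E'
from h import *
from cell import manip
S=manip.camera_params("scene");D=manip.camera_params("side")
s=lambda u,v:(140+u/2.5,90+v/2.5);d=lambda u,v:(160+u/2.2,130+v/2.2)
for n,a,b in [("rocket",(545,204),(278,92)),("cap ctr",(391,266),(404,34)),("antenna",(441,187),(396,95))]:
    print(n,tri(S,s(*a),D,d(*b)))
manip.sign_off()
E
```

```text
rocket (array([0.63849754, 0.07956815, 0.13613662]), np.float64(0.002284619626100515))
cap ctr (array([ 0.62124323, -0.09278284,  0.13052805]), np.float64(0.0005641104368858384))
antenna (array([0.55740659, 0.0041961 , 0.13145087]), np.float64(0.0030370672627533695))
the job is handed in; nothing more can be done
```

The job is done and handed in at about 66 s. I cleared the guard, rocket and robot onto the grey mat. Then I set the green car on its wheels in the pink box and put each toy back on the disc of its own colour.

The last pictures show all three toys upright on their discs and the car standing flat near the middle of the box. The snow globe looks to be in its original spot. The gripper was raised clear, about 0.26 m up, and open.

Triangulating the toy tops from two cameras put each one within about 3 mm of its disc centre, against a 15 mm limit:

| Toy | Toy top (m) | Disc centre (m) |
|---|---|---|
| Rocket | (0.638, 0.080) | (0.638, 0.079) |
| Guard | (0.621, -0.093) | (0.620, -0.095) |
| Robot | (0.557, 0.004) | (0.558, 0.005) |

- **Measurement limits:** the disc centres differed by 2–3 mm between cameras, in line with the stated calibration. The two camera rays missed each other by up to 3 mm for the robot's antenna and 2 mm for the rocket's tip.
- **Judged by eye:** I checked the globe's position and the car's fit in the final pictures but did not measure them.
- **No failed checks:** none of my checks failed, and no grasp or placement had to be redone.

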